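Load the stone tumbler with a scoop

TASK

Load the stone tumbler. First pull the retaining pin out of the stone bin's staple and lay it on the bench, then lift the lid off and lay it flat on the bench, right way up; next draw the scoop right out from under the shelf and set it down flat on the open bench, let go, and take it again by its handle. With the scoop bring at least three of the five stones from the bin into the tumbler's bowl without touching stones with the gripper or leaving any outside bin and bowl, then lay the scoop flat on the bench, right way up, and leave everything else where it is.

Things in the scene. Friction and masses are not known exactly. Their poses are not given: they have to be found in the camera images.
- bin: grey steel open box, fixed, 108 (x) x 222 (y) x 58 high; inside 96 x 210 x 50 deep, floor 8 thick. Origin: centre of underside; x away from its staple side (the front), y along its length, z up. At the -y end the inside floor ramps up at 60 degrees, from y = -82 (floor) to y = -105 (40 higher); the rest is flat. The stones lie by the foot of the ramp, at y below -18
- staple (a point): centre of the window of the steel staple (loop) at the bin's front, at (-68, 0, 76) in the bin's frame, same axes. Window 22 wide (y), 21 high above the lid; loop 6 thick (x), 34 wide, its top 93 above the bench. The pin goes through along x
- lid: loose grey lid on the bin's rim, 0.3 kg: plate 112 (x) x 226 (y) x 8, flat below, plus a tongue 72 wide to x = -92 with a slot 22 x 48 round the staple (7 or more to spare all round). Origin: centre of the underside, axes as the bin's. Handle bar along y above the origin: 14 wide (x), 92 long, 35 to 49 above the underside, posts at y = +-38. Lift straight up 45 to clear the staple
- pin: loose retaining pin, 60 g, through the staple, lying on the lid: steel rod of 10 diameter from x = -30 to +38; dark wooden upright grip 20 (x) x 24 (y) x 34 high, x = -50 to -30, its underside level with the rod's. Origin: underside, in the staple's plane; x along the rod, into the bin, z up. Draw it straight along its -x by 45 or more to free it
- shelf: low wooden shelf fixed to the bench, open in front and behind: board 200 (x) x 220 (y), underside 110 and top 125 above the bench, small things on it up to 160; panels 14 thick at both y ends. Origin: bench level under its centre; front edge at x = -100 (robot's side)
- scoop: loose aluminium scoop, 0.18 kg, 190 long. Origin: underside of the bowl; x out of the mouth, z up. Bowl x = -51 to +45 (lip), floor 74 wide, 2.5 thick, mouth and top open; side walls at y = +-35.5, with level rims 9 wide, 36 to 45 up, from x = -45 to +9 (to pinch from above), then raked down to the lip. Back wall x = -47, 45 high. Lies flat at the start, handle under the shelf, bowl out in front
- scoop_handle: the scoop's dark wooden handle, fixed to it (this origin and axes are the scoop's own): a straight bar 16 wide (y), 20 high, level, its centre line 85 above the scoop's underside, from x = -51 to x = -145 in the scoop's frame. It joins the back wall through a plate 22 wide (y) at x = -48
- tumbler_mouth (a point): centre of the open round mouth of the stone tumbler: black rubber bowl 140 outside diameter, wall 4, rim 85 above the bench, inside 57 deep, on a squat grey base fixed to the bench. It may stand in either of two places on the right, the other taken by a heavy round steel block
- tumbler_in (a point): point inside the tumbler's bowl, on its axis, 35 below the mouth and 22 above the bowl's inner floor
- scoop_end (a point): free end of the scoop's handle, at (-145, 0, 85) in the scoop's frame
- scoop_in (a point): point inside the scoop's bowl, at (-5, 0, 14) in the scoop's frame; axes as the scoop's
- block: heavy round steel block fixed to the bench, 100 diameter, 61 high, bystander. Origin: centre of its underside
- stone1: tumbled stone pebble, about 28 x 23 x 23, 25 g, smooth (friction about 0.35). Origin: its centre. Do not touch with the fingers
- stone2: tumbled stone pebble, about 28 x 23 x 23, 25 g, smooth (friction about 0.35). Origin: its centre. Do not touch with the fingers
- stone3: tumbled stone pebble, about 28 x 23 x 23, 25 g, smooth (friction about 0.35). Origin: its centre. Do not touch with the fingers
- stone4: tumbled stone pebble, about 28 x 23 x 23, 25 g, smooth (friction about 0.35). Origin: its centre. Do not touch with the fingers
- stone5: tumbled stone pebble, about 28 x 23 x 23, 25 g, smooth (friction about 0.35). Origin: its centre. Do not touch with the fingers
- jar: loose bystander: white jar, 56 diameter, 100 high, standing. Leave it alone
- can: loose bystander: small can, 44 diameter, 70 high, standing. Leave it alone
- hammer: loose bystander: hammer, about 250 long, lying roughly along the world's y. Leave it alone
- bowl: loose bystander: black bowl, 90 diameter, 40 high, standing. Leave it alone
- tin: loose bystander: flat tin, 58 diameter, 34 high, lying flat. Leave it alone
Not all that is in view belongs to the job. Of the things that look like the pin, the middle-sized one is meant.

How it is judged:
By the outcome, as a careful person would: the job done as asked, in the order asked, and still so for the second after the job is handed in, with the robot touching nothing.
It also fails if it takes over 72 s, if anything falls off the work surface, if the arm or the gripper's body presses on something with over 40 N, if the wrist force passes 120 N, or if a joint passes its speed limit or range.

ROBOT

A 6-joint arm with a two-finger parallel gripper is mounted at the origin on the work surface. World frame = base frame: x ahead of the robot, y to its left, z up, the work surface at z = 0. Lengths are in m, angles in rad, forces in N, time in s.
With the tool pointing down it reaches from about 0.3 to 0.875 m from the base axis. Payload 6.4 kg.
Tool frame: the origin (TCP) lies on the centre line of the jaws, within the pads' length; the fingertips stand ctrl.tip_extent ahead of it and the grasp point (between the pads) lies 8 mm behind it (ctrl.tip_extent is the distance from the TCP to the fingertips, in m); z points along the fingers, y is the line along which they close (so a half turn about z gives the same grasp; the last joint's range is limited). The gripper opens to 85 mm and grips with 20 to 120 N. Pads are 22 mm wide; open, the fingers measure 114 mm over their backs; the gripper's body (76 mm by 85 mm) begins 54 mm behind the grasp point. The pads swing forward as they close: fully open they stand 13 mm farther back than shut.
Start: joints at [-1.43, 0.181, 1.607, -0, 1.354, -0.206], TCP at [0.195, -0.541, 0.242] pointing down, gripper open.
Joint ranges: [-2.99, 2.99], [-0.89, 2.07], [0.3, 2.58], [-1.14, 4.28], [0, 2.63], [-3.12, 3.12]. Speed limits (rad/s): [2.57, 2.57, 3.01, 3.14, 3.14, 3.14].

INTERFACE

Orientations are given as a unit quaternion [w, x, y, z].
In Python, from bench import ctrl gives the robot as it stands.
- The arm moves only by the shell command python3 -m handwheel 'ROWS'. ROWS is JSON, a list of rows, each a list of 7 numbers: the turn, a rotation vector about the tool's x, y, z as a fraction of full scale, then the shift along the tool's x, y, z as a fraction of full scale, then the opening, from 0 (shut) to 1 (fully open). In form: [[rx, ry, rz, x, y, z, jaw], ...]. A call has exactly 8 rows; each row shifts and turns the commanded pose from where the row before left it, along the tool's axes as they then stand; what a row does not reach is not made up. Full scale, the value 1, is 300 mm for a shift and pi rad for a turn. A row lasts 1/10 s, in which the tool goes at most 50 mm and 8.59 degrees, less where a joint would pass 70% of its speed; a pose out of reach is approached as far as the arm can. A call with a number of a shift or a turn outside -1 to 1 is refused whole. A call with a gripper value outside its range is refused whole. The fingers move at their own pace and stop on an object; the grip force is fixed at half the most. Time passes only in rows, so rows that do not move let the fingers close, or fill a call up. It gives the time, the measured TCP pose, the force, the opening and the grip force at its end, in the units of the state.
- ctrl.get_obs(): the state, without advancing time (a new reading comes with each control period).
- ctrl.camera(name): name is "scene" or "top" or "wrist"; returns the picture (420x560x3 uint8, blue, green, red); there is no depth.
- ctrl.camera_model(name): a dict with "camera_matrix" (3x3 intrinsics, pixels), "cam_to_world" (4x4, takes a point from camera to world coordinates). Camera axes: x right, y up, looking along -z (the intrinsics and any distortion apply to the point x, -y, -z); pixel columns grow to the right and rows downward; lengths in m; the calibration is good to about 2 mm. A picture is of the moment at which its call begins: read the wrist's pose just before it. camera_model takes no time and is no camera call; for the wrist camera it gives the pose at the moment of the call.
- ctrl.hand_in(): hands the job in; it is judged then, once.
The state is a dict: "time_s": time; "q": joint angles; "dq": joint speeds; "joint_efforts": joint torques, N m; "eef_pos": TCP position; "eef_rot": TCP orientation; "wrist_force": force on the tool from outside, world axes, zero at the start; "torque": the same for the moment, N m; "opening": opening from 0.0 (shut) to 1.0 (fully open); "grasp_force": force on a finger pad.
Only numpy, scipy, OpenCV 4.12 (cv2) and the standard library are available. Lean on these libraries where they do the work, as an engineer would, in place of code of your own. Each camera call takes 0.05 s, during which the arm holds its last target. There are 200 camera calls.

## Working session

There is one attempt and no reset: what is moved stays moved. The work goes in short steps, Python scripts to look and compute and a shell command to move; the robot and the scene stay as the last step left them, time stands still between calls to the robot, and variables do not carry over. Pictures are saved under pics/ and viewed, at most 10 in all, crops included, and the job is handed in when it is done.

```bash
ls; mkdir -p pics
python3 - <<'E'
from bench import ctrl
import cv2
o=ctrl.get_obs();print(o, ctrl.tip_extent)
for n in("scene","top"):
    cv2.imwrite(f"pics/{n}0.png",cv2.resize(ctrl.camera(n),(800,600),interpolation=cv2.INTER_CUBIC)); print(n,ctrl.camera_model(n))
E
```

```text
pics
{'time_s': 0.0, 'q': array([-1.43030125e+00,  1.81539883e-01,  1.60798044e+00, -1.92705214e-05,
        1.35376675e+00, -2.06317298e-01]), 'dq': array([-0.0006423 ,  0.00316659, -0.00080043,  0.00081832,  0.00088186,
        0.00163201]), 'joint_efforts': array([-2.21047185e-04, -4.44874656e+01, -3.51334655e+01, -4.66352885e-04,
        9.06503439e-03,  9.22276143e-06]), 'eef_pos': array([ 0.19537188, -0.54024738,  0.24139809]), 'eef_rot': array([-8.47057622e-04,  9.85002071e-01,  1.72540436e-01,  1.84751104e-05]), 'wrist_force': array([ 0.24769751,  0.00565886, -0.83524486]), 'torque': array([ 0.01147923, -0.02544468,  0.00661707]), 'grasp_force': 0.0, 'opening': 0.9994334188415661} 0.011
scene {'camera_matrix': array([[423.43696787,   0.        , 277.27549105],
       [  0.        , 423.43696787, 202.89918702],
       [  0.        ,   0.        ,   1.        ]]), 'cam_to_world': array([[-0.79516214, -0.4341962 ,  0.42330938,  0.93135466],
       [ 0.6063928 , -0.57191214,  0.55245297,  0.58199542],
       [ 0.00222279,  0.69598144,  0.71805633,  0.81818768],
       [ 0.        ,  0.        ,  0.        ,  1.        ]])}
top {'camera_matrix': array([[495.03287216,   0.        , 279.75239959],
       [  0.        , 495.03287216, 200.63098752],
       [  0.        ,   0.        ,   1.        ]]), 'cam_to_world': array([[ 7.96252000e-02,  9.76083163e-01, -2.02290598e-01,
         2.17372557e-01],
       [-9.96824274e-01,  7.77459128e-02, -1.72319212e-02,
         3.19081196e-03],
       [-1.09252100e-03,  2.03020274e-01,  9.79173925e-01,
         1.39777136e+00],
       [ 0.00000000e+00,  0.00000000e+00,  0.00000000e+00,
         1.00000000e+00]])}
```

View pics/top0.png

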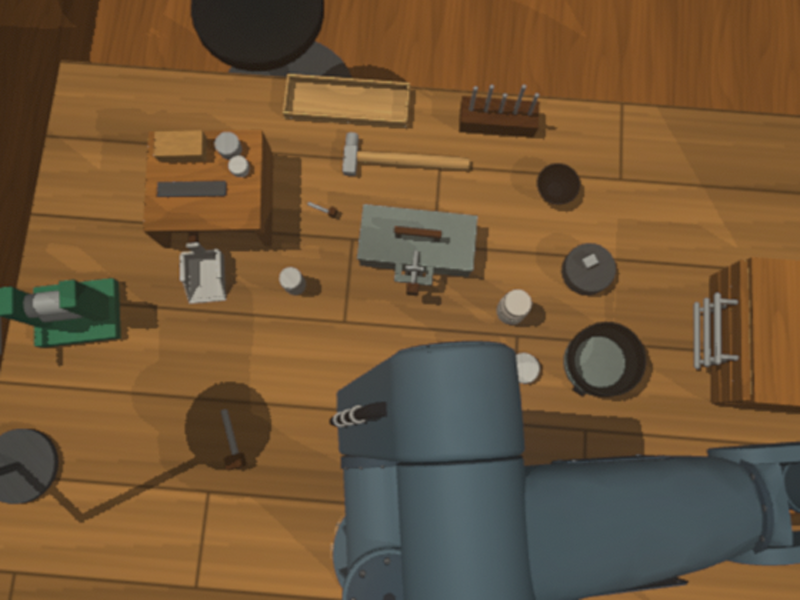

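View pics/scene0.png

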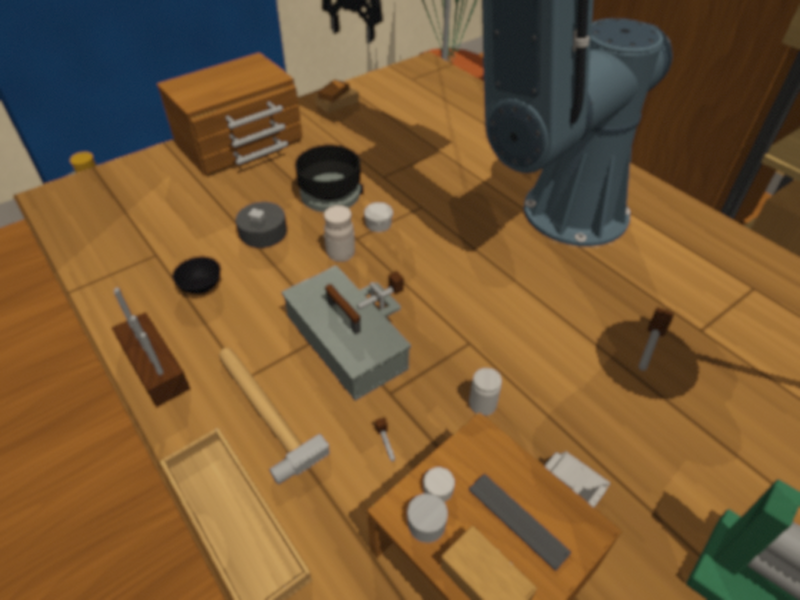

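The top view shows these candidates for the pin (800x600 px):
- The pin in the staple, at (416,270).
- A small one on the bench, at (323,210).
- A large one, at (232,440).

The middle-sized one is the pin in the staple. The tumbler is at (606,360), the block at (590,268), the scoop at (205,273) and the shelf at (207,185). Next I'll take a close crop montage to check this.

```bash
cat > h.py <<'E'
import numpy as np,cv2,json
from scipy.spatial.transform import Rotation as R
from bench import ctrl
def ray(n,u,v,m=None):
    m=m or ctrl.camera_model(n);K=m["camera_matrix"];T=m["cam_to_world"]
    d=np.array([(u-K[0,2])/K[0,0],-(v-K[1,2])/K[1,1],-1]);return T[:3,3],T[:3,:3]@d
def pt(n,u,v,z,m=None):
    o,d=ray(n,u,v,m);return (o+d*(z-o[2])/d[2])[:3]
def proj(n,P,m=None):
    m=m or ctrl.camera_model(n);K=m["camera_matrix"];T=m["cam_to_world"]
    c=(np.atleast_2d(P)-T[:3,3])@T[:3,:3];return np.c_[K[0,0]*c[:,0]/-c[:,2]+K[0,2],K[1,1]*-c[:,1]/-c[:,2]+K[1,2]]
def pose():
    o=ctrl.get_obs();q=o["eef_rot"];return o["eef_pos"],R.from_quat(q,scalar_first=True)
def down(yaw): # tool z down, tool y along world direction yaw
    y=np.array([np.cos(yaw),np.sin(yaw),0]);z=np.array([0,0,-1.]);return R.from_matrix(np.c_[np.cross(y,z),y,z])
def st():
    o=ctrl.get_obs();p,r=pose();print("t%.2f"%o["time_s"],"p",p.round(4),"z",r.as_matrix()[:,2].round(3),"y",r.as_matrix()[:,1].round(3),"F",o["wrist_force"].round(1),"op %.3f g %.1f"%(o["opening"],o["grasp_force"]),"q",o["q"].round(2))
def go(P,Rt=None,p=None,r=None):
    """from pose to P,Rt: shift in tool axes (fraction of 300mm) and rotvec(fraction of pi)"""
    if p is None:p,r=pose()
    Rt=Rt or r;v=(r.inv()*Rt).as_rotvec()/np.pi;s=r.inv().apply(np.array(P)-p)/.3
    print("turn",v.round(4),"deg %.1f"%np.degrees(np.linalg.norm(v*np.pi)),"shift(tool,start axes)",s.round(4),"mm %.0f"%(300*np.linalg.norm(s)))
E
python3 - <<'E'
import cv2,numpy as np
a=cv2.imread("pics/top0.png");b=cv2.imread("pics/scene0.png")
def c(i,x,y,w,h):return cv2.resize(i[y:y+h,x:x+w],(400,300),interpolation=cv2.INTER_CUBIC)
m=np.vstack([np.hstack([c(a,350,190,133,100),c(b,280,255,160,120)]),np.hstack([c(a,140,225,120,90),c(b,520,430,120,90)])])
cv2.imwrite("pics/m1.png",m)
E
```

```text
(no output)
```

View pics/m1.png

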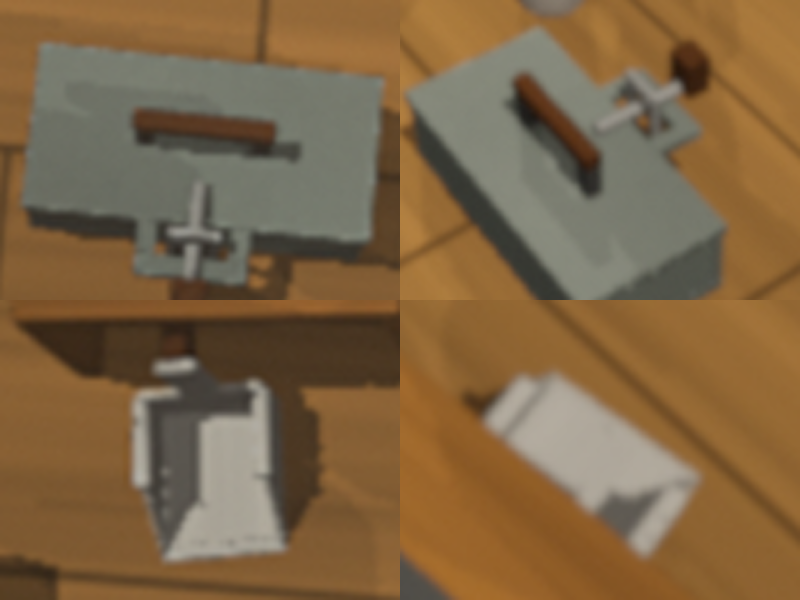

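Run:
```python
from h import *
f=1/1.42857
T=lambda u,v,z:pt("top",(350+u/3.0075)*f,(190+v/3)*f,z)
L=np.array([T(*c,.066) for c in [(40,43),(383,78),(370,242),(22,208)]]);print("lid corners",L.round(4),"ctr",L.mean(0).round(4))
print("len",np.linalg.norm(L[0]-L[1]),np.linalg.norm(L[3]-L[2]),np.linalg.norm(L[0]-L[3]),np.linalg.norm(L[1]-L[2]))
y=(L[0]+L[3]-L[1]-L[2]);print("yaw of bin y",np.degrees(np.arctan2(y[1],y[0])))
S=lambda u,v,z:pt("scene",(280+u/2.5)*f,(255+v/2.5)*f,z)
M=np.array([S(*c,.066) for c in [(8,96),(140,27),(325,225),(180,300)]])
print("scene lid",M.round(4),M.mean(0).round(4))
print("handle top",T(135,117,.107).round(4),T(274,129,.107).round(4))
print("rod tip, staple top", T(200,182,.076).round(4),T(194,234,.093).round(4))
print("scene grip",pt("scene",(280+291/2.5)*f,(255+60/2.5)*f,.083).round(4),"staple",S(247,95,.093).round(4))
C=lambda u,v,z:pt("top",(140+u/3.3333)*f,(225+(v-300)/3.3333)*f,z)
print("lip",C(165,558,.0).round(4),C(287,548,0).round(4));print("rims fr",C(133,487,.045).round(4),C(273,475,.045).round(4));print("rims bk",C(133,395,.045).round(4),C(268,385,.045).round(4))
print("tumbler",pt("top",606*f,360*f,.085).round(4),"block",pt("top",590*f,268*f,.061).round(4))
print("shelf front edge",pt("top",146*f,232*f,.125).round(4),pt("top",270*f,235*f,.125).round(4))
D=lambda u,v,z:pt("scene",(520+(u-400)/3.3333)*f,(430+(v-300)/3.3333)*f,z)
print("scene lip",D(700,475,.0),D(645,557,0))
for n,u,v,z in [("can",290,276,.07),("jar",518,300,.1),("smallpin",323,210,.01),("tin",527,368,.034)]:print(n,pt("top",u*f,v*f,z).round(3))
st()
```

```text
lid corners [[ 0.6519  0.1112  0.066 ]
 [ 0.6458 -0.1142  0.066 ]
 [ 0.5351 -0.1122  0.066 ]
 [ 0.5398  0.1127  0.066 ]] ctr [ 0.5932 -0.0006  0.066 ]
len 0.22550188420560252 0.22498681074713042 0.11208226520715686 0.11067091207968721
yaw of bin y 88.62191184062995
scene lid [[ 0.6478 -0.1075  0.066 ]
 [ 0.5375 -0.1101  0.066 ]
 [ 0.5444  0.1138  0.066 ]
 [ 0.651   0.1063  0.066 ]] [0.5952 0.0006 0.066 ]
handle top [0.5945 0.0438 0.107 ] [ 0.5936 -0.0441  0.107 ]
rod tip, staple top [ 5.636e-01 -3.000e-04  7.600e-02] [0.5251 0.001  0.093 ]
scene grip [ 0.4818 -0.004   0.083 ] staple [0.5311 0.0125 0.093 ]
lip [0.4403 0.4463 0.    ] [0.4522 0.3737 0.    ]
rims fr [0.4737 0.4567 0.045 ] [0.4874 0.3756 0.045 ]
rims bk [0.5289 0.4646 0.045 ] [0.5414 0.3857 0.045 ]
tumbler [ 0.3804 -0.3664  0.085 ] block [ 0.5596 -0.3386  0.061 ]
shelf front edge [0.5466 0.5064 0.125 ] [0.5592 0.2747 0.125 ]
scene lip [0.43796188 0.44614297 0.        ] [0.48571259 0.45580894 0.        ]
can [0.496 0.238 0.07 ]
jar [ 0.478 -0.196  0.1  ]
smallpin [0.652 0.197 0.01 ]
tin [ 0.359 -0.23   0.034]
t0.10 p [ 0.1954 -0.5403  0.2415] z [-0.     0.002 -1.   ] y [ 0.34  -0.94  -0.002] F [-0.1  0.4 -0.4] op 0.999 g 0.0 q [-1.43  0.18  1.61 -0.    1.35 -0.21]
```

The top crop confirms the pin is in the staple and that the scoop's mouth faces the robot. The lid measures 225 x 111 mm and the rims and lip agree with the given sizes, so I'll move to the pin.

```bash
python3 -m handwheel '[[0,0,0.0394,0,0,0,0.7],[0,0,0.0394,0,0,0,0.7],[0,0,0.0394,0,0,0,0.7],[0,0,0,0.0711,-0.1413,0.0235,0.7],[0,0,0,0.0711,-0.1413,0.0235,0.7],[0,0,0,0.0711,-0.1413,0.0235,0.7],[0,0,0,0.0711,-0.1413,0.0235,0.7],[0,0,0,0.0711,-0.1413,0.0235,0.7]]'
python3 -m handwheel '[[0,0,0,0.0711,-0.1413,0.0235,0.7],[0,0,0,0.0711,-0.1413,0.0235,0.7],[0,0,0,0.0711,-0.1413,0.0235,0.7],[0,0,0,0.0711,-0.1413,0.0235,0.7],[0,0,0,0.0711,-0.1413,0.0235,0.7],[0,0,0,0.0711,-0.1413,0.0235,0.7],[0,0,0,0.0711,-0.1413,0.0235,0.7],[0,0,0,0.0711,-0.1413,0.0235,0.7]]'
python3 - <<'E'
from h import *
st();go([.486,.0025,.08],down(np.radians(-91.4)))
cv2.imwrite("pics/w1.png",ctrl.camera("wrist"))
m=ctrl.camera_model("wrist");print(m); st()
E
```

```text
time_s: 0.9
eef_pos: [0.3076, -0.3296, 0.2065]
eef_rot: [-0.0, 1.0, -0.013, -0.0]
wrist_force: [0.9, -0.4, -0.6]
opening: 0.699
grasp_force: 0.0
time_s: 1.7
eef_pos: [0.4866, 0.0054, 0.1502]
eef_rot: [0.0, 1.0, -0.012, -0.0]
wrist_force: [0.9, -0.3, 0.9]
opening: 0.698
grasp_force: 0.0
t1.70 p [0.4866 0.0054 0.1502] z [-0. -0. -1.] y [-0.024 -1.     0.   ] F [ 0.9 -0.3  0.9] op 0.698 g 0.0 q [-0.23  0.09  1.91 -0.    1.14  1.36]
turn [0. 0. 0.] deg 0.0 shift(tool,start axes) [-0.0018  0.0095  0.2342] mm 70
{'camera_matrix': array([[320.78577221,   0.        , 282.68433108],
       [  0.        , 320.78577221, 215.25508922],
       [  0.        ,   0.        ,   1.        ]]), 'cam_to_world': array([[-0.01995182,  0.95184716,  0.30592303,  0.56660118],
       [-0.99979123, -0.01764566, -0.0103022 ,  0.00876698],
       [-0.00440791, -0.30606471,  0.95200051,  0.28158977],
       [ 0.        ,  0.        ,  0.        ,  1.        ]])}
t1.75 p [0.4881 0.011  0.1494] z [ 0.001  0.004 -1.   ] y [-0.021 -1.    -0.004] F [-3.3  3.1  0.6] op 0.697 g 0.0 q [-0.22  0.1   1.91  0.    1.14  1.37]
```

View pics/w1.png

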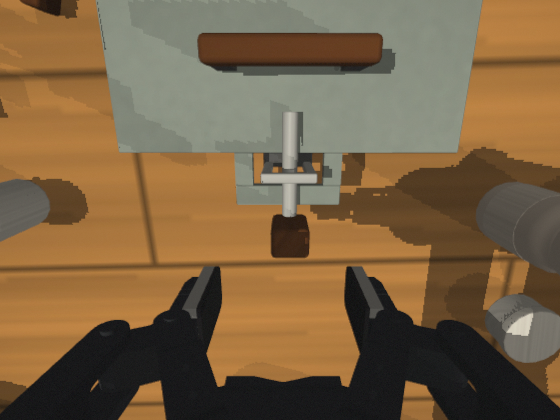

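The wrist view has the pin's grip at (290,235), the staple bar at (289,177) and the lid handle at (290,50). The arm was still settling, so I'll wait a moment and take the measurements with a fresh picture.

```bash
python3 -m handwheel '[[0,0,0,0,0,0,0.7],[0,0,0,0,0,0,0.7],[0,0,0,0,0,0,0.7],[0,0,0,0,0,0,0.7],[0,0,0,0,0,0,0.7],[0,0,0,0,0,0,0.7],[0,0,0,0,0,0,0.7],[0,0,0,0,0,0,0.7]]' >/dev/null
python3 - <<'E'
from h import *
st();m=ctrl.camera_model("wrist");i=ctrl.camera("wrist");st()
cv2.imwrite("pics/w2.png",i)
h=cv2.cvtColor(i,cv2.COLOR_BGR2HSV)
# dark brown grip & reference: previous picture vs this one shift
a=cv2.imread("pics/w1.png");(s,_)=cv2.phaseCorrelate(np.float32(cv2.cvtColor(a,6)[:260]),np.float32(cv2.cvtColor(i,6)[:260]));print("shift",s)
mk=((i[...,2]<90)&(i[...,2]>20)&(h[...,1]>120)).astype(np.uint8);mk[:190]=0;mk[275:]=0;mk[:,:240]=0;mk[:,340:]=0
n,_,S,c=cv2.connectedComponentsWithStats(mk);k=1+S[1:,4].argmax();print(S[k],c[k])
u=np.array([290,0])+np.array(s);
for nm,(x,y,z) in dict(gripL=(273,222,.1),gripR=(308,222,.1),staple=(289,176.5,.093),rodtip=(292,113,.076),lidfl=(119,153,.066),lidfr=(459,152,.066),hl=(200,49,.107),hr=(382,49,.107)).items():
    print(nm,pt("wrist",x+s[0],y+s[1],z,m).round(4))
E
```

```text
t2.55 p [0.4862 0.0031 0.1507] z [ 0. -0. -1.] y [-0.025 -1.     0.   ] F [0.4 0.1 0.5] op 0.704 g 0.0 q [-0.24  0.09  1.91 -0.    1.14  1.36]
t2.60 p [0.4862 0.0032 0.1507] z [-0.  0. -1.] y [-0.025 -1.    -0.   ] F [ 0.7 -0.4  0.1] op 0.696 g 0.0 q [-0.24  0.09  1.91  0.    1.14  1.36]
shift (-3.2232083534155436, -0.4034642891440683)
[ 267  214   39   43 1507] [285.98407432 235.94293298]
gripL [0.502  0.0105 0.1   ]
gripR [ 0.5015 -0.0106  0.1   ]
staple [5.282e-01 2.000e-04 9.300e-02]
rodtip [ 0.5643 -0.0025  0.076 ]
lidfl [0.5415 0.1134 0.066 ]
lidfr [ 0.5368 -0.1137  0.066 ]
hl [0.5955 0.0429 0.107 ]
hr [ 0.5934 -0.0469  0.107 ]
```

Run:
```python
from h import *
m=ctrl.camera_model("wrist")
print(pt("wrist",287,214,.066,m),pt("wrist",287,257,.1,m));go([.4865,.001,.08])
```

```text
[ 4.95760399e-01 -1.26915827e-04  6.60000000e-02] [0.47837508 0.00061946 0.1       ]
turn [0. 0. 0.] deg 0.0 shift(tool,start axes) [0.0013 0.0073 0.2355] mm 71
```

```bash
python3 -m handwheel '[[0,0,0,0.0013,0.0073,0.11,0.7],[0,0,0,0,0,0.08,0.7],[0,0,0,0,0,0.0455,0.7],[0,0,0,0,0,0,0.7],[0,0,0,0,0,0,0],[0,0,0,0,0,0,0],[0,0,0,0,0,0,0],[0,0,0,0,0,0,0]]'
python3 -c "
from h import *
st()"
```

```text
time_s: 3.4
eef_pos: [0.4876, 0.0009, 0.0812]
eef_rot: [0.0, 1.0, -0.012, 0.001]
wrist_force: [-0.5, -0.6, 3.9]
opening: 0.269
grasp_force: 59.1
t3.40 p [0.4876 0.0009 0.0812] z [ 0.002 -0.001 -1.   ] y [-0.024 -1.     0.001] F [-0.5 -0.6  3.9] op 0.269 g 59.1 q [-0.24  0.2   1.95 -0.    0.99  1.35]
```

```bash
python3 -m handwheel '[[0,0,0,0,0,-0.008,0],[0,0,0,-0.03,0,0,0],[0,0,0,-0.06,0,0,0],[0,0,0,-0.08,0,0,0],[0,0,0,-0.08,0,0,0],[0,0,0,-0.06,0,-0.03,0],[0,0,0,0,0,-0.03,0],[0,0,0,0,0,0,0]]'
python3 - <<'E'
from h import *
st();cv2.imwrite("pics/w3.png",ctrl.camera("wrist"));go([.36,.20,.017])
E
```

```text
time_s: 4.2
eef_pos: [0.3947, 0.003, 0.1018]
eef_rot: [0.0, 1.0, -0.012, 0.002]
wrist_force: [0.6, -0.3, 0.3]
opening: 0.268
grasp_force: 58.8
t4.20 p [0.3947 0.003  0.1018] z [ 0.003 -0.001 -1.   ] y [-0.025 -1.     0.001] F [ 0.6 -0.3  0.3] op 0.268 g 58.8 q [-0.3  -0.04  2.16  0.    1.02  1.3 ]
turn [0. 0. 0.] deg 0.0 shift(tool,start axes) [-0.1336 -0.6538  0.2804] mm 217
```

View pics/w3.png

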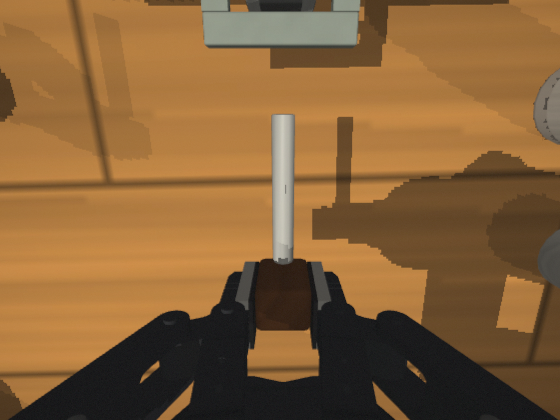

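The pin is clear of the staple: its rod tip is at (283,115) and the tongue at (280,30). I'll lay it on the bench.

```bash
python3 -m handwheel '[[0,0,0,-0.0267,-0.1308,0,0],[0,0,0,-0.0267,-0.1308,0,0],[0,0,0,-0.0267,-0.1308,0,0],[0,0,0,-0.0267,-0.1308,0,0],[0,0,0,-0.0267,-0.1308,0.04,0],[0,0,0,0,0,0.1,0],[0,0,0,0,0,0.08,0],[0,0,0,0,0,0.04,0]]'
python3 -m handwheel '[[0,0,0,0,0,0.016,0],[0,0,0,0,0,0.005,0],[0,0,0,0,0,0,0],[0,0,0,0,0,0,0],[0,0,0,0,0,0,0.5],[0,0,0,0,0,0,0.5],[0,0,0,0,0,0,0.5],[0,0,0,0,0,-0.03,0.5]]'
python3 - <<'E'
from h import *
st();go([.5945,-.001,.20],down(np.radians(-1.3)))
E
```

```text
time_s: 5.05
eef_pos: [0.3575, 0.2011, 0.0203]
eef_rot: [0.0, 1.0, -0.011, -0.001]
wrist_force: [-0.1, -0.5, -1.6]
opening: 0.273
grasp_force: 59.0
time_s: 5.85
eef_pos: [0.3575, 0.2003, 0.0248]
eef_rot: [0.0, 1.0, -0.012, -0.001]
wrist_force: [-0.0, -0.5, -0.5]
opening: 0.5
grasp_force: 0.0
t5.85 p [0.3575 0.2003 0.0248] z [-0.002 -0.    -1.   ] y [-0.025 -1.     0.   ] F [-0.  -0.5 -0.5] op 0.500 g 0.0 q [0.22 0.17 2.15 0.   0.82 1.81]
turn [-4.000e-04  6.000e-04 -5.006e-01] deg 90.1 shift(tool,start axes) [ 0.8052  0.6515 -0.5852] mm 357
```

```bash
python3 -m handwheel '[[0,0,0,0,0,-0.1,0.6],[0,0,-0.0455,0,0,-0.1,0.6],[0,0,-0.0455,0,0,-0.1,0.6],[0,0,-0.0455,0,0,-0.1,0.6],[0,0,-0.0455,0,0,-0.1,0.6],[0,0,-0.0455,0,0,-0.084,0.6],[0,0,-0.0455,0,0,0,0.6],[0,0,-0.0455,0,0,0,0.6]]'
python3 -m handwheel '[[0,0,-0.0455,0,0,0,0.6],[0,0,-0.0455,0,0,0,0.6],[0,0,-0.0455,0,0,0,0.6],[0,0,-0.0456,0,0,0,0.6],[0,0,0,-0.0933,0.115,0,0.6],[0,0,0,-0.0933,0.115,0,0.6],[0,0,0,-0.0933,0.115,0,0.6],[0,0,0,-0.0933,0.115,0,0.6]]'
python3 -m handwheel '[[0,0,0,-0.0933,0.115,0,0.6],[0,0,0,-0.0933,0.115,0,0.6],[0,0,0,-0.0933,0.115,0,0.6],[0,0,0,0,0,0,0.6],[0,0,0,0,0,0,0.6],[0,0,0,0,0,0,0.6],[0,0,0,0,0,0,0.6],[0,0,0,0,0,0,0.6]]'
python3 - <<'E'
from h import *
st();go([.5945,-.001,.092],down(np.radians(-1.3)))
m=ctrl.camera_model("wrist");i=ctrl.camera("wrist");cv2.imwrite("pics/w4.png",i)
t=ctrl.camera("top");cv2.imwrite("pics/t4.png",t)
E
```

```text
time_s: 6.65
eef_pos: [0.3589, 0.2007, 0.2022]
eef_rot: [0.0, 0.882, 0.472, 0.002]
wrist_force: [-0.2, -0.3, -1.6]
opening: 0.604
grasp_force: 0.0
time_s: 7.45
eef_pos: [0.4948, 0.0843, 0.2011]
eef_rot: [0.0, 0.715, 0.699, 0.0]
wrist_force: [-0.5, 0.6, 0.3]
opening: 0.598
grasp_force: 0.0
time_s: 8.25
eef_pos: [0.5948, 0.0002, 0.2008]
eef_rot: [0.0, 0.715, 0.7, 0.0]
wrist_force: [0.6, 0.0, 0.3]
opening: 0.601
grasp_force: 0.0
t8.25 p [5.948e-01 2.000e-04 2.008e-01] z [ 0. -0. -1.] y [ 1.    -0.021  0.   ] F [0.6 0.  0.3] op 0.601 g 0.0 q [-0.2   0.26  1.6   0.    1.28 -0.18]
turn [ 0.0001 -0.      0.0004] deg 0.1 shift(tool,start axes) [-0.0039 -0.0009  0.3625] mm 109
```

```bash
python3 -m handwheel '[[0,0,0,-0.0039,-0.0009,0.12,0.6],[0,0,0,0,0,0.12,0.6],[0,0,0,0,0,0.08,0.6],[0,0,0,0,0,0.0425,0.6],[0,0,0,0,0,0,0.6],[0,0,0,0,0,0,0],[0,0,0,0,0,0,0],[0,0,0,0,0,0,0]]'
python3 -m handwheel '[[0,0,0,0,0,0,0],[0,0,0,0,0,0,0],[0,0,0,0,0,-0.01,0],[0,0,0,0,0,-0.03,0],[0,0,0,0,0,-0.05,0],[0,0,0,0,0,-0.08,0],[0,0,0,0,0,-0.1,0],[0,0,0,0,0,0,0]]'
python3 - <<'E'
from h import *
st()
i=np.hstack([ctrl.camera("wrist"),ctrl.camera("scene")]);cv2.imwrite("pics/w5.png",cv2.resize(i,(800,300),interpolation=cv2.INTER_AREA))
E
```

```text
time_s: 9.15
eef_pos: [0.5964, -0.0022, 0.0936]
eef_rot: [0.001, 0.715, 0.699, 0.001]
wrist_force: [1.1, 0.0, -0.8]
opening: 0.154
grasp_force: 58.8
time_s: 9.95
eef_pos: [0.5982, -0.0025, 0.1785]
eef_rot: [0.004, 0.715, 0.699, 0.003]
wrist_force: [1.3, -0.5, -1.8]
opening: 0.153
grasp_force: 58.7
t9.95 p [ 0.5982 -0.0025  0.1785] z [ 0.009 -0.002 -1.   ] y [ 1.    -0.022  0.009] F [ 1.3 -0.5 -1.8] op 0.153 g 58.7 q [-0.2   0.29  1.61  0.    1.23 -0.18]
```

View pics/w5.png

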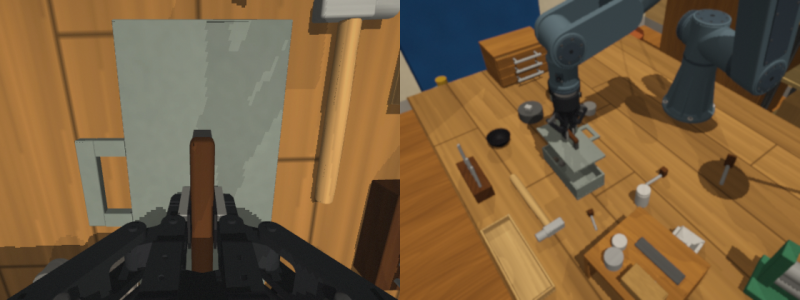

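The lid is up and level, clear of the staple. I'll lay it in front of the bin at (0.40, 0.03).

Run:
```python
from h import *
go([.40,.03,.037],down(np.radians(-1.3)))
```

```text
turn [0.0007 0.0001 0.    ] deg 0.1 shift(tool,start axes) [ 0.0923 -0.6552  0.4544] mm 241
```

```bash
python3 -m handwheel '[[0,0,0,0.0154,-0.1092,0,0],[0,0,0,0.0154,-0.1092,0,0],[0,0,0,0.0154,-0.1092,0,0],[0,0,0,0.0154,-0.1092,0,0],[0,0,0,0.0154,-0.1092,0,0],[0,0,0,0.0154,-0.1092,0.05,0],[0,0,0,0,0,0.12,0],[0,0,0,0,0,0.1,0]]'
python3 -m handwheel '[[0,0,0,0,0,0.08,0],[0,0,0,0,0,0.05,0],[0,0,0,0,0,0.03,0],[0,0,0,0,0,0.015,0],[0,0,0,0,0,0.005,0],[0,0,0,0,0,0.004,0],[0,0,0,0,0,0,0],[0,0,0,0,0,0,0]]'
python3 -c "
from h import *
st()"
```

```text
time_s: 10.85
eef_pos: [0.3976, 0.0306, 0.0902]
eef_rot: [0.0, 0.715, 0.699, 0.0]
wrist_force: [0.3, 0.4, -2.1]
opening: 0.151
grasp_force: 59.0
time_s: 11.65
eef_pos: [0.3996, 0.0301, 0.0369]
eef_rot: [0.0, 0.715, 0.699, 0.0]
wrist_force: [-0.6, -0.0, -2.5]
opening: 0.15
grasp_force: 59.1
t11.65 p [0.3996 0.0301 0.0369] z [ 0.001 -0.    -1.   ] y [ 1.    -0.023  0.001] F [-0.6 -0.  -2.5] op 0.150 g 59.1 q [-0.22  0.12  2.17  0.    0.85 -0.2 ]
```

```bash
python3 -m handwheel '[[0,0,0,0,0,0.008,0],[0,0,0,0,0,0,0],[0,0,0,0,0,0,0.5],[0,0,0,0,0,0,0.5],[0,0,0,0,0,0,0.5],[0,0,0,0,0,-0.05,0.6],[0,0,0,0,0,-0.1,0.6],[0,0,-0.0466,0,0,-0.1,0.6]]'
python3 -m handwheel '[[0,0,-0.0466,0,0,-0.1,0.8],[0,0,-0.0466,0,0,-0.1,0.8],[0,0,-0.0466,0,0,-0.1,0.8],[0,0,-0.0466,0,0,0,0.8],[0,0,-0.0466,0,0,0,0.8],[0,0,-0.0466,0,0,0,0.8],[0,0,-0.0466,0,0,0,0.8],[0,0,-0.0466,0,0,0,0.8]]'
python3 -m handwheel '[[0,0,-0.0466,0,0,0,0.8],[0,0,-0.0466,0,0,0,0.8],[0,0,-0.0466,0,0,0,0.8],[0,0,0,-0.063,0.1383,0,0.8],[0,0,0,-0.063,0.1383,0,0.8],[0,0,0,-0.063,0.1383,0,0.8],[0,0,0,-0.063,0.1383,0,0.8],[0,0,0,-0.063,0.1383,0,0.8]]'
python3 -m handwheel '[[0,0,0,-0.063,0.1383,0,0.8],[0,0,0,-0.063,0.1383,0,0.8],[0,0,0,-0.063,0.1383,0,0.8],[0,0,0,0,0,0,0.8],[0,0,0,0,0,0,0.8],[0,0,0,0,0,0,0.8],[0,0,0,0,0,0,0.8],[0,0,0,0,0,0,0.8]]'
python3 - <<'E'
from h import *
st();go([.4954,.382,.033],down(np.radians(99.3)))
i=np.hstack([ctrl.camera("wrist"),ctrl.camera("top")]);cv2.imwrite("pics/w6f.png",i)
a,b=i[:,:560],i[:,560:]
cv2.imwrite("pics/w6.png",np.hstack([cv2.resize(a,(560,420)),cv2.resize(b[90:300,50:170],(240,420))]));print(ctrl.camera_model("wrist"))
E
```

```text
time_s: 12.45
eef_pos: [0.3984, 0.0303, 0.1093]
eef_rot: [-0.001, 0.661, 0.75, -0.0]
wrist_force: [1.1, -0.0, -0.7]
opening: 0.6
grasp_force: 0.0
time_s: 13.25
eef_pos: [0.399, 0.0302, 0.1988]
eef_rot: [-0.0, 0.135, 0.991, 0.0]
wrist_force: [-0.4, -0.3, -0.4]
opening: 0.798
grasp_force: 0.0
time_s: 14.05
eef_pos: [0.4588, 0.2522, 0.1987]
eef_rot: [0.0, -0.082, 0.997, -0.0]
wrist_force: [0.7, 0.3, -0.3]
opening: 0.797
grasp_force: 0.0
time_s: 14.85
eef_pos: [0.4945, 0.3813, 0.1994]
eef_rot: [0.0, -0.081, 0.997, 0.0]
wrist_force: [0.1, -0.3, 0.4]
opening: 0.799
grasp_force: 0.0
t14.85 p [0.4945 0.3813 0.1994] z [ 0.  0. -1.] y [-0.161  0.987  0.   ] F [ 0.1 -0.3  0.4] op 0.799 g 0.0 q [ 0.47  0.33  1.52 -0.    1.3  -1.27]
turn [ 0.      0.0001 -0.0001] deg 0.0 shift(tool,start axes) [-0.003   0.0018  0.5546] mm 166
{'camera_matrix': array([[320.78577221,   0.        , 282.68433108],
       [  0.        , 320.78577221, 215.25508922],
       [  0.        ,   0.        ,   1.        ]]), 'cam_to_world': array([[-1.63033990e-01, -9.39034958e-01, -3.02709870e-01,
         4.17072157e-01],
       [ 9.86620119e-01, -1.54918418e-01, -5.08037747e-02,
         3.68775811e-01],
       [ 8.11186182e-04, -3.06942390e-01,  9.51727751e-01,
         3.31538045e-01],
       [ 0.00000000e+00,  0.00000000e+00,  0.00000000e+00,
         1.00000000e+00]])}
```

View pics/w6.png

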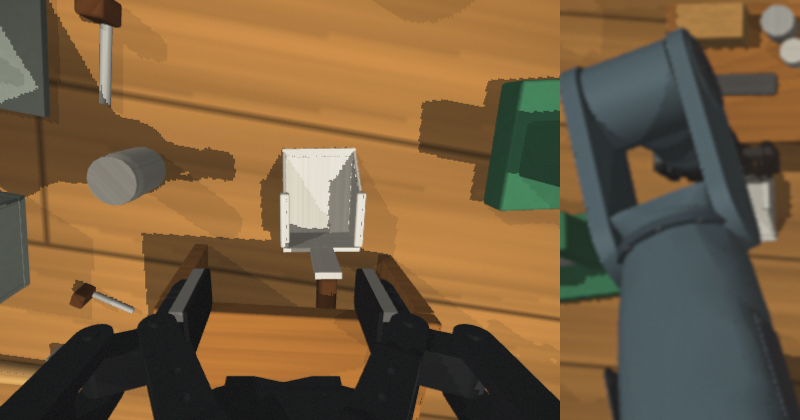

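Run:
```python
from h import *
m=ctrl.camera_model("wrist")
for u,v,z in [(285,194,.045),(285,246,.045),(362,195,.045),(358,248,.045),(283,149,.003),(355,149,.003)]:print(pt("wrist",u,v,z,m).round(4))
```

```text
[0.4876 0.3828 0.045 ]
[0.5387 0.3914 0.045 ]
[0.477  0.4529 0.045 ]
[0.5293 0.4616 0.045 ]
[0.4522 0.3752 0.003 ]
[0.4404 0.4469 0.003 ]
```

The left rim runs (285,194)–(285,246) at y≈0.384, and the wrist view agrees with the top view. I'll go down, pinch the rim and draw the scoop out.

```bash
python3 -m handwheel '[[0,0,0,-0.005,0.0083,0.12,0.7],[0,0,0,0,0,0.12,0.7],[0,0,0,0,0,0.12,0.7],[0,0,0,0,0,0.1,0.7],[0,0,0,0,0,0.06,0.7],[0,0,0,0,0,0.0346,0.7],[0,0,0,0,0,0,0.7],[0,0,0,0,0,0,0.0]]'
python3 -m handwheel '[[0,0,0,0,0,0,0],[0,0,0,0,0,0,0],[0,0,0,0,0,0,0],[0,0,0,0,0,0,0],[0,0,0,0,0,-0.01,0],[0,0,0,0,0,0,0],[0,0,0,0.02,0,0,0],[0,0,0,0.04,0,0,0]]'
python3 - <<'E'
from h import *
st()
cv2.imwrite("pics/w7.png",ctrl.camera("wrist"))
E
```

```text
time_s: 15.75
eef_pos: [0.4962, 0.3852, 0.0336]
eef_rot: [0.001, -0.081, 0.997, 0.0]
wrist_force: [-0.1, -0.6, -0.3]
opening: 0.546
grasp_force: 0.0
time_s: 16.55
eef_pos: [0.4773, 0.3818, 0.0352]
eef_rot: [-0.0, -0.081, 0.997, -0.0]
wrist_force: [0.3, 0.6, -2.6]
opening: 0.09
grasp_force: 58.5
t16.55 p [0.4773 0.3818 0.0352] z [-0. -0. -1.] y [-0.162  0.987 -0.   ] F [ 0.3  0.6 -2.6] op 0.090 g 58.5 q [ 0.48  0.51  1.63  0.    0.99 -1.25]
```

View pics/w7.png

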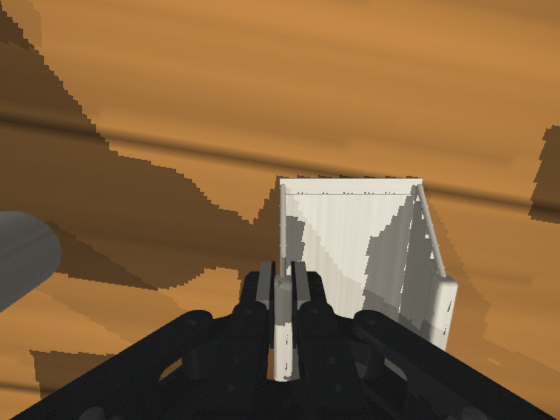

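```bash
python3 -m handwheel '[[0,0,0,0.06,0,0,0],[0,0,0,0.1,0,0,0],[0,0,0,0.12,0,0,0],[0,0,0,0.12,0,0,0],[0,0,0,0.08,0,0,0],[0,0,0,0.02,0,0,0],[0,0,0,0,0,0,0],[0,0,0,0,0,0.006,0]]'
python3 -m handwheel '[[0,0,0,0,0,0.004,0],[0,0,0,0,0,0,0],[0,0,0,0,0,0,0],[0,0,0,0,0,0,0.4],[0,0,0,0,0,0,0.4],[0,0,0,0,0,0,0.4],[0,0,0,0,0,0,0.4],[0,0,0,0,0,-0.05,0.4]]'
python3 -m handwheel '[[0,0,0,0,0,-0.1,0.6],[0,0,0,0,0,-0.14,0.6],[0,0,0,0,0,-0.14,0.6],[0,0,0,0,0,-0.14,0.6],[0,0,0,-0.1,0.08,0,0.6],[0,0,0,-0.1,0.08,0,0.6],[0,0,0,0,0,0,0.6],[0,0,0,0,0,0,0.6]]'
python3 - <<'E'
from h import *
st()
m=ctrl.camera_model("wrist");np.save("m8.npy",m)
cv2.imwrite("pics/w8.png",ctrl.camera("wrist"));st()
E
```

```text
time_s: 17.4
eef_pos: [0.331, 0.3583, 0.0344]
eef_rot: [0.001, -0.082, 0.997, 0.0]
wrist_force: [-0.3, -0.5, -1.0]
opening: 0.087
grasp_force: 58.7
time_s: 18.2
eef_pos: [0.3284, 0.3566, 0.046]
eef_rot: [-0.002, -0.081, 0.997, -0.001]
wrist_force: [0.1, -0.3, -0.3]
opening: 0.399
grasp_force: 0.0
time_s: 19.0
eef_pos: [0.3809, 0.4147, 0.2027]
eef_rot: [-0.001, -0.082, 0.997, -0.001]
wrist_force: [0.1, -0.6, -1.0]
opening: 0.599
grasp_force: 0.0
t19.00 p [0.3809 0.4147 0.2027] z [-0.002 -0.001 -1.   ] y [-0.163  0.987 -0.001] F [ 0.1 -0.6 -1. ] op 0.599 g 0.0 q [ 0.62  0.19  1.67 -0.    1.27 -1.12]
t19.05 p [0.3804 0.4143 0.2027] z [-0.002 -0.001 -1.   ] y [-0.163  0.987 -0.001] F [-0.9 -0.6 -0.4] op 0.594 g 0.0 q [ 0.62  0.19  1.68 -0.    1.27 -1.12]
```

View pics/w8.png

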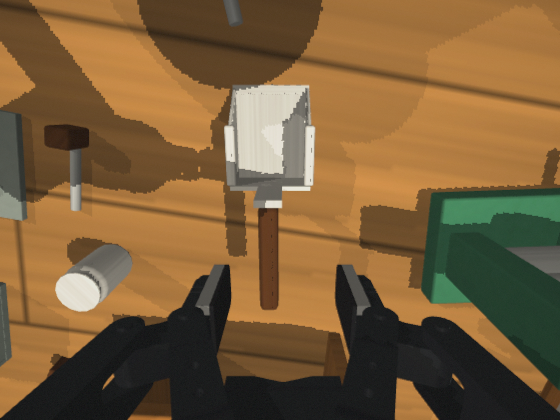

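The scoop is out and flat on open bench. Its handle runs from (268,207) to (270,308). I'll turn the hand half round and take the handle.

Run:
```python
from h import *
m=np.load("m8.npy",allow_pickle=True).item()
P=lambda u,v,z:pt("wrist",u,v,z,m).round(4)
e=P(270.5,301,.095);f=P(268.5,208,.095);print(e,f,np.linalg.norm(e-f))
print("rims",P(230,127,.045),P(229,188,.045),P(310,126,.045),P(311,188,.045),"lip",P(234,87,.003),P(309,87,.003))
```

```text
[0.4575 0.4169 0.095 ] [0.3754 0.4026 0.095 ] 0.08333606662184147
rims [0.3231 0.3585 0.045 ] [0.3773 0.3639 0.045 ] [0.3108 0.4272 0.045 ] [0.3649 0.4386 0.045 ] lip [0.2882 0.3518 0.003 ] [0.2764 0.423  0.003 ]
```

```bash
python3 -m handwheel '[[0,0,0,-0.079,-0.035,0,0.6],[0,0,0.0455,0,0,0,0.6],[0,0,0.0455,0,0,0,0.6],[0,0,0.0455,0,0,0,0.6],[0,0,0.0455,0,0,0,0.6],[0,0,0.0455,0,0,0,0.6],[0,0,0.0455,0,0,0,0.6],[0,0,0.0455,0,0,0,0.6]]'
python3 -m handwheel '[[0,0,0.0455,0,0,0,0.6],[0,0,0.0455,0,0,0,0.6],[0,0,0.0455,0,0,0,0.6],[0,0,0.0455,0,0,0,0.6],[0,0,0.0455,0,0,0,0.6],[0,0,0.0455,0,0,0,0.6],[0,0,0.0455,0,0,0,0.6],[0,0,0.0455,0,0,0,0.6]]'
python3 -m handwheel '[[0,0,0.0455,0,0,0,0.6],[0,0,0.0455,0,0,0,0.6],[0,0,0.0455,0,0,0,0.6],[0,0,0.0455,0,0,0,0.6],[0,0,0.0455,0,0,0,0.6],[0,0,0.0455,0,0,0,0.6],[0,0,0.0455,0,0,0,0.6],[0,0,0,0,0,0,0.6]]'
python3 - <<'E'
from h import *
st();go([.4056,.4077,.077],down(np.radians(-80.4)))
E
```

```text
time_s: 19.85
eef_pos: [0.4052, 0.4074, 0.2035]
eef_rot: [-0.0, 0.409, 0.912, -0.0]
wrist_force: [-0.8, -0.2, 0.3]
opening: 0.602
grasp_force: 0.0
time_s: 20.65
eef_pos: [0.4052, 0.4074, 0.2035]
eef_rot: [0.0, 0.838, 0.546, -0.0]
wrist_force: [-0.3, 0.0, -0.2]
opening: 0.6
grasp_force: 0.0
time_s: 21.45
eef_pos: [0.4053, 0.4076, 0.2035]
eef_rot: [0.0, 0.997, 0.079, -0.0]
wrist_force: [-0.0, 0.2, 0.3]
opening: 0.601
grasp_force: 0.0
t21.45 p [0.4053 0.4076 0.2035] z [-0.001 -0.    -1.   ] y [ 0.158 -0.987  0.   ] F [-0.   0.2  0.3] op 0.601 g 0.0 q [ 0.58  0.22  1.64 -0.    1.28  1.99]
turn [ 0.0001  0.0002 -0.0028] deg 0.5 shift(tool,start axes) [ 1.200e-03 -4.000e-04  4.216e-01] mm 126
```

```bash
python3 -m handwheel '[[0,0,-0.0028,0.0012,0,0.12,0.6],[0,0,0,0,0,0.12,0.6],[0,0,0,0,0,0.1,0.6],[0,0,0,0,0,0.05,0.6],[0,0,0,0,0,0.0316,0.6],[0,0,0,0,0,0,0.6],[0,0,0,0,0,0,0],[0,0,0,0,0,0,0]]'
python3 -m handwheel '[[0,0,0,0,0,0,0],[0,0,0,0,0,0,0],[0,0,0,0,0,0,0],[0,0,0,0,0,-0.02,0],[0,0,0,0,0,-0.06,0],[0,0,0,0,0,-0.1,0],[0,0,0,0,0,-0.12,0],[0,0,0,0,0,-0.14,0]]'
python3 -m handwheel '[[0,0,-0.0441,0,0,-0.13,0],[0,0,-0.0441,0,0,0,0],[0,0,-0.0441,0,0,0,0],[0,0,-0.0441,0,0,0,0],[0,0,-0.0441,0,0,0,0],[0,0,-0.0441,0,0,0,0],[0,0,-0.0441,0,0,0,0],[0,0,-0.0441,0,0,0,0]]'
python3 -m handwheel '[[0,0,-0.0441,0,0,0,0],[0,0,-0.0441,0,0,0,0],[0,0,0,0,0,0,0],[0,0,0,0,0,0,0],[0,0,0,0,0,0,0],[0,0,0,0,0,0,0],[0,0,0,0,0,0,0],[0,0,0,0,0,0,0]]'
python3 - <<'E'
from h import *
st()
t=ctrl.camera("top");s=ctrl.camera("scene");w=ctrl.camera("wrist")
for n,i in zip("tsw",(t,s,w)):cv2.imwrite(f"pics/{n}9.png",i)
c=lambda i,x,y,w,h:cv2.resize(i[y:y+h,x:x+w],(400,300),interpolation=cv2.INTER_CUBIC)
cv2.imwrite("pics/m9.png",np.vstack([np.hstack([c(t,235,130,120,90),c(s,180,170,140,105)]),np.hstack([c(w,0,0,560,420),c(s,0,0,560,420)])]))
E
```

```text
time_s: 22.25
eef_pos: [0.4076, 0.409, 0.0787]
eef_rot: [-0.001, 0.996, 0.085, 0.001]
wrist_force: [0.8, -0.8, -0.5]
opening: 0.266
grasp_force: 0.0
time_s: 23.05
eef_pos: [0.4054, 0.4076, 0.2091]
eef_rot: [0.001, 0.996, 0.084, -0.001]
wrist_force: [0.1, -0.6, -1.9]
opening: 0.176
grasp_force: 60.6
time_s: 23.85
eef_pos: [0.4061, 0.4082, 0.2479]
eef_rot: [-0.0, 0.801, 0.598, -0.0]
wrist_force: [0.1, -0.2, -1.8]
opening: 0.175
grasp_force: 60.6
time_s: 24.65
eef_pos: [0.4065, 0.4083, 0.2481]
eef_rot: [0.0, 0.713, 0.701, 0.0]
wrist_force: [-0.6, -0.0, -2.2]
opening: 0.178
grasp_force: 60.7
t24.65 p [0.4065 0.4083 0.2481] z [ 0.  0. -1.] y [ 1.    -0.017  0.   ] F [-0.6 -0.  -2.2] op 0.178 g 60.7 q [ 0.58  0.18  1.6  -0.    1.37  0.6 ]
```

View pics/m9.png

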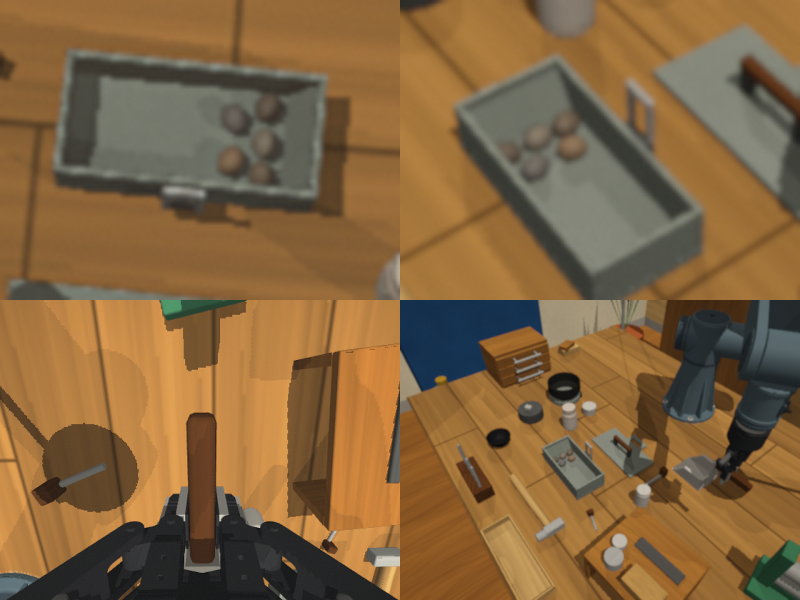

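The five stones are in the bin (top crop): (236,118), (269,107), (264,142), (232,161) and (262,172). The scoop hangs level from the gripper. I'll locate the bin and stones from these.

Run:
```python
from h import *
T=lambda u,v,z:pt("top",235+u/3.3333,130+v/3.3333,z)
c=np.array([T(*k,.058) for k in [(72,50),(327,77),(320,197),(55,175)]]);print(c.round(4),c.mean(0).round(4))
a=np.radians(-1.3);X=np.array([np.cos(a),np.sin(a)]);Y=np.array([-X[1],X[0]])
for k in [(236,118),(269,107),(264,142),(232,161),(262,172)]:
    p=T(*k,.020)[:2]-np.array([.5945,-.0005]);print((p@X).round(4),(p@Y).round(4))
S=lambda u,v,z:pt("scene",180+(u-400)/2.857,170+v/2.857,z)
print("scene")
for k in [(537,137),(567,123),(571,146),(536,166),(511,152)]:
    p=S(*k,.020)[:2]-np.array([.5945,-.0005]);print((p@X).round(4),(p@Y).round(4))
st()
```

```text
[[ 0.6492  0.1049  0.058 ]
 [ 0.6425 -0.1123  0.058 ]
 [ 0.5381 -0.1125  0.058 ]
 [ 0.5393  0.1093  0.058 ]] [ 0.5923 -0.0026  0.058 ]
0.0178 -0.0383
0.0306 -0.0659
-0.0011 -0.0643
-0.0207 -0.0384
-0.0278 -0.0649
scene
-0.0003 -0.065
-0.031 -0.0637
-0.019 -0.0383
0.0181 -0.0365
0.0274 -0.0632
t24.80 p [0.4065 0.4083 0.2481] z [-0.  0. -1.] y [ 1.    -0.017 -0.   ] F [ 0.6 -0.4 -1.9] op 0.175 g 60.7 q [0.58 0.18 1.6  0.   1.37 0.6 ]
```

```bash
cat >> h.py <<'E'
B0=np.array([.5945,-.0005,0]);AB=np.radians(-1.3);RB=R.from_euler("z",AB)
TS=np.array([-.080,0,.077])   # TCP in the scoop's frame
def scoop_to_tool(th,phi=None,deg=True):
    """tool rotation for scoop mouth azimuth phi, lip up th"""
    phi=np.degrees(AB)-90 if phi is None else phi
    return R.from_euler("z",phi,degrees=True)*R.from_euler("y",-th,degrees=True)
def tcp(lip_w,th,phi=None):
    S=scoop_to_tool(th,phi);p=np.array(lip_w)+S.apply(TS-[.045,0,0])
    return p,S*R.from_matrix(np.array([[-1,0,0],[0,1,0],[0,0,-1.]]).T)
def binw(y,z,x=0):return B0+RB.apply([x,y,z])
def rows(path,p=None,r=None):
    if p is None:p,r=pose()
    for P,Q in path:
        v=(r.inv()*Q).as_rotvec()/np.pi;s=r.inv().apply(P-p)/.3
        print([float(k) for k in np.r_[v,s].round(4)],"deg %.1f mm %.0f"%(180*np.linalg.norm(v),300*np.linalg.norm(s)));p,r=P,Q
E
python3 - <<'E'
from h import *
P,Q=tcp(binw(-.008,.12),0);print(P);go(P,Q);P,Q=tcp(binw(-.008,.008),0);go(P,Q)
E
```

```text
[0.59715442 0.11646989 0.197     ]
turn [-0.     -0.      0.0019] deg 0.3 shift(tool,start axes) [-0.9622  0.6516  0.1702] mm 352
turn [-0.     -0.      0.0019] deg 0.3 shift(tool,start axes) [-0.9622  0.6517  0.5435] mm 385
```

```bash
python3 -m handwheel '[[0,0,0.0019,-0.1203,0.0815,0.0213,0],[0,0,0,-0.1203,0.0815,0.0213,0],[0,0,0,-0.1203,0.0815,0.0213,0],[0,0,0,-0.1203,0.0815,0.0213,0],[0,0,0,-0.1203,0.0815,0.0213,0],[0,0,0,-0.1203,0.0815,0.0213,0],[0,0,0,-0.1203,0.0815,0.0213,0],[0,0,0,-0.1203,0.0815,0.0213,0]]'
python3 -m handwheel '[[0,0,0,0,0,0,0],[0,0,0,0,0,0,0],[0,0,0,0,0,0,0],[0,0,0,0,0,0,0],[0,0,0,0,0,0,0],[0,0,0,0,0,0,0],[0,0,0,0,0,0,0],[0,0,0,0,0,0,0]]'
python3 - <<'E'
from h import *
st();P,Q=tcp(binw(-.008,.008),0);go(P,Q)
m=ctrl.camera_model("top")
t=ctrl.camera("top");s=ctrl.camera("scene");cv2.imwrite("pics/t10.png",t);cv2.imwrite("pics/s10.png",s)
c=lambda i,x,y,w,h:cv2.resize(i[y:y+h,x:x+w],(400,300),interpolation=cv2.INTER_CUBIC)
cv2.imwrite("pics/m10.png",np.hstack([c(t,215,110,160,120),c(s,160,150,200,150)]))
E
```

```text
time_s: 25.6
eef_pos: [0.5966, 0.1138, 0.1968]
eef_rot: [0.0, 0.715, 0.699, 0.0]
wrist_force: [0.8, 0.2, -1.1]
opening: 0.174
grasp_force: 60.7
time_s: 26.4
eef_pos: [0.5958, 0.1157, 0.1971]
eef_rot: [0.0, 0.715, 0.699, 0.0]
wrist_force: [0.3, 0.3, -1.7]
opening: 0.172
grasp_force: 60.7
t26.40 p [0.5958 0.1157 0.1971] z [ 0.  0. -1.] y [ 1.    -0.022  0.   ] F [ 0.3  0.3 -1.7] op 0.172 g 60.7 q [-0.    0.29  1.57  0.    1.28  0.02]
turn [ 0.     -0.      0.0002] deg 0.0 shift(tool,start axes) [0.0025 0.0045 0.3736] mm 112
```

View pics/m10.png

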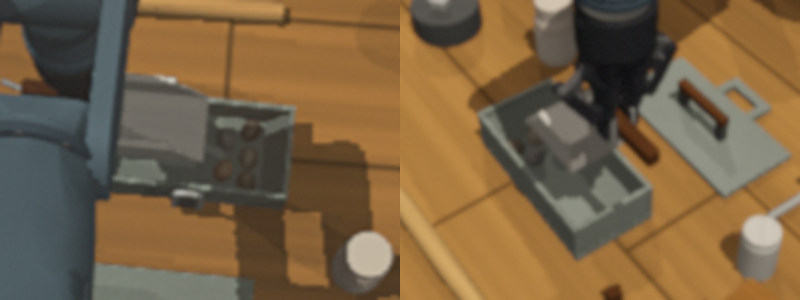

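That was my eleventh picture and the limit is ten, so I won't view any more and will measure numerically from here. The crop shows the scoop over the bin with its lip at (206,92)–(205,162), the stones ahead of it. I'll check the lip position against the model.

Run:
```python
from h import *
for u,v in [(208,94),(205,162)]:
    w=pt("top",215+u/2.5,110+v/2.5,.125);print(w.round(4),RB.inv().apply(w-B0).round(4))
P,Q=tcp(binw(-.008,.008),0)
ys=[-.008]+[-.008-.07*k/12 for k in range(1,13)]
p0,q0=tcp(binw(-.008,.0078),0)
rows([tcp(binw(y,.0078),0) for y in ys[1:3]],p0,q0)
p0,q0=tcp(binw(-.078,.0078),0)
path=[]
for k in range(1,13):
    h=.045*k/12;th=13*k/12; path.append(tcp(binw(-.078-h/np.tan(np.radians(60)),.0088+h),th))
print("climb");rows(path,p0,q0)
p0,q0=path[-1];e=[tcp(binw(-.102,.0538+.012*k),13+1.5*k) for k in range(1,9)];print("lift");rows(e,p0,q0)
```

```text
[ 0.6292 -0.0122  0.125 ] [ 0.035  -0.0109  0.125 ]
[ 0.5538 -0.0145  0.125 ] [-0.0404 -0.0149  0.125 ]
[0.0, 0.0, 0.0, -0.0194, 0.0, 0.0] deg 0.0 mm 6
[0.0, 0.0, 0.0, -0.0194, 0.0, 0.0] deg 0.0 mm 6
climb
[0.0, -0.006, 0.0, -0.0024, 0.0, -0.0079] deg 1.1 mm 2
[-0.0, -0.006, 0.0, -0.0027, -0.0, -0.0044] deg 1.1 mm 2
[-0.0, -0.006, 0.0, -0.0029, -0.0, -0.0043] deg 1.1 mm 2
[0.0, -0.006, 0.0, -0.0031, -0.0, -0.0041] deg 1.1 mm 2
[0.0, -0.006, -0.0, -0.0034, -0.0, -0.004] deg 1.1 mm 2
[0.0, -0.006, 0.0, -0.0036, 0.0, -0.0038] deg 1.1 mm 2
[-0.0, -0.006, 0.0, -0.0038, 0.0, -0.0037] deg 1.1 mm 2
[-0.0, -0.006, 0.0, -0.004, -0.0, -0.0035] deg 1.1 mm 2
[0.0, -0.006, 0.0, -0.0042, -0.0, -0.0033] deg 1.1 mm 2
[-0.0, -0.006, 0.0, -0.0045, 0.0, -0.0032] deg 1.1 mm 2
[0.0, -0.006, -0.0, -0.0047, 0.0, -0.003] deg 1.1 mm 2
[-0.0, -0.006, -0.0, -0.0049, -0.0, -0.0028] deg 1.1 mm 2
lift
[0.0, -0.0083, 0.0, 0.004, 0.0, -0.0295] deg 1.5 mm 9
[0.0, -0.0083, -0.0, -0.0034, 0.0, -0.0277] deg 1.5 mm 8
[0.0, -0.0083, -0.0, -0.0044, -0.0, -0.0275] deg 1.5 mm 8
[0.0, -0.0083, 0.0, -0.0055, 0.0, -0.0272] deg 1.5 mm 8
[0.0, -0.0083, -0.0, -0.0064, 0.0, -0.0268] deg 1.5 mm 8
[0.0, -0.0083, 0.0, -0.0074, -0.0, -0.0265] deg 1.5 mm 8
[0.0, -0.0083, 0.0, -0.0084, 0.0, -0.0261] deg 1.5 mm 8
[-0.0, -0.0083, 0.0, -0.0094, -0.0, -0.0257] deg 1.5 mm 8
```

```bash
python3 -m handwheel '[[0,0,0,0.008,0.007,0.1,0],[0,0,0,0,0,0.1,0],[0,0,0,0,0,0.08,0],[0,0,0,0,0,0.05,0],[0,0,0,0,0,0.03,0],[0,0,0,0,0,0.01,0],[0,0,0,0,0,0,0],[0,0,0,0,0,0,0]]'
python3 -m handwheel '[[0,0,0,0,0,0.003,0],[0,0,0,0,0,0.002,0],[0,0,0,0,0,0,0],[0,0,0,0,0,0,0],[0,0,0,-0.01,0,0,0],[0,0,0,-0.02,0,0,0],[0,0,0,-0.02,0,0,0],[0,0,0,-0.02,0,0,0]]'
python3 -c "
from h import *
st()"
```

```text
time_s: 27.3
eef_pos: [0.5989, 0.1178, 0.087]
eef_rot: [0.001, 0.715, 0.699, 0.001]
wrist_force: [0.4, 0.2, -1.4]
opening: 0.175
grasp_force: 60.7
time_s: 28.1
eef_pos: [0.5994, 0.0979, 0.0868]
eef_rot: [0.001, 0.715, 0.699, 0.002]
wrist_force: [-0.2, 5.7, 7.5]
opening: 0.173
grasp_force: 61.9
t28.10 p [0.5994 0.0979 0.0868] z [ 0.005  0.002 -1.   ] y [ 1.    -0.022  0.005] F [-0.2  5.7  7.5] op 0.173 g 61.9 q [-0.03  0.43  1.64  0.    1.08 -0.01]
```

```bash
python3 -m handwheel '[[0,0,0,-0.02,0,-0.001,0],[0,0,0,-0.02,0,0,0],[0,0,0,-0.02,0,0,0],[0,0,0,-0.02,0,0,0],[0,0,0,-0.02,0,0,0],[0,0,0,-0.018,0,0,0],[0,0,0,-0.015,0,0,0],[0,0,0,-0.01,0,0,0]]'
python3 - <<'E'
from h import *
st();t=ctrl.camera("top");s=ctrl.camera("scene");cv2.imwrite("pics/t11.png",t);cv2.imwrite("pics/s11.png",s)
E
```

```text
time_s: 28.9
eef_pos: [0.5983, 0.055, 0.0869]
eef_rot: [0.001, 0.715, 0.699, 0.002]
wrist_force: [0.8, 7.9, 7.2]
opening: 0.174
grasp_force: 62.0
t28.90 p [0.5983 0.055  0.0869] z [ 0.004  0.002 -1.   ] y [ 1.    -0.023  0.004] F [0.8 7.9 7.2] op 0.174 g 62.0 q [-0.11  0.41  1.65  0.    1.07 -0.09]
```

```bash
python3 -m handwheel '[[0,0,0,-0.012,0,0,0],[0,0,0,-0.010,0,0,0],[0,0,0,0,0,0,0],[0,-0.006,0,-0.0024,0,-0.0079,0],[0,-0.006,0,-0.0027,0,-0.0044,0],[0,-0.006,0,-0.0029,0,-0.0043,0],[0,-0.006,0,-0.0031,0,-0.0041,0],[0,-0.006,0,-0.0034,0,-0.004,0]]'
python3 -c "
from h import *
st()"
```

```text
time_s: 29.8
eef_pos: [0.5961, 0.043, 0.0921]
eef_rot: [0.033, 0.714, 0.698, -0.034]
wrist_force: [-0.5, 0.0, -3.7]
opening: 0.176
grasp_force: 60.5
t29.80 p [0.5961 0.043  0.0921] z [-0.003 -0.096 -0.995] y [ 1.    -0.022 -0.001] F [-0.5  0.  -3.7] op 0.176 g 60.5 q [-0.08  0.41  1.65 -0.11  1.08 -0.  ]
```

```bash
python3 -m handwheel '[[0,-0.006,0,-0.0036,0,-0.0038,0],[0,-0.006,0,-0.0038,0,-0.0037,0],[0,-0.006,0,-0.004,0,-0.0035,0],[0,-0.006,0,-0.0042,0,-0.0033,0],[0,-0.006,0,-0.0045,0,-0.0032,0],[0,-0.006,0,-0.0047,0,-0.003,0],[0,-0.006,0,-0.0049,0,-0.0028,0],[0,0,0,0,0,0,0]]'
python3 -m handwheel '[[0,-0.0083,0,0.002,0,-0.0295,0],[0,-0.0083,0,-0.0034,0,-0.0277,0],[0,-0.0083,0,-0.0044,0,-0.0275,0],[0,-0.0083,0,-0.0055,0,-0.0272,0],[0,-0.0083,0,-0.0064,0,-0.0268,0],[0,-0.0083,0,-0.0074,0,-0.0265,0],[0,-0.0083,0,-0.0084,0,-0.0261,0],[0,-0.0083,0,-0.0094,0,-0.0257,0]]'
python3 - <<'E'
from h import *
st();t=ctrl.camera("top");s=ctrl.camera("scene");cv2.imwrite("pics/t12.png",t);cv2.imwrite("pics/s12.png",s)
F=[];
# stone blobs (browner than bin/aluminium) in the scene view near bin and scoop
o=ctrl.get_obs();p,r=pose()
S=r*R.from_matrix(np.array([[-1,0,0],[0,1,0],[0,0,-1.]])) # scoop rotation
org=p-S.apply(TS)
for n,i in (("top",t),("scene",s)):
    h=cv2.cvtColor(i,cv2.COLOR_BGR2HSV)
    for nm,Q in (("bin",[binw(y,.01,x) for x,y in((-.046,-.08),(.046,-.08),(.046,.1),(-.046,.1))]),("scoop",[org+S.apply(k) for k in((-.045,-.03,.004),(-.045,.03,.004),(.045,.03,.004),(.045,-.03,.004))])):
        mk=np.zeros(i.shape[:2],np.uint8);cv2.fillConvexPoly(mk,proj(n,np.array(Q)).round().astype(int),255)
        b=i.astype(int);st_=((b[...,2]-b[...,0])>12)&(mk>0)
        print(n,nm,"area",(mk>0).sum(),"brown px",st_.sum())
E
```

```text
time_s: 30.6
eef_pos: [0.5961, 0.036, 0.1007]
eef_rot: [0.079, 0.71, 0.695, -0.081]
wrist_force: [-0.2, 5.3, -3.1]
opening: 0.177
grasp_force: 60.3
time_s: 31.4
eef_pos: [0.5963, 0.0436, 0.1676]
eef_rot: [0.152, 0.698, 0.683, -0.155]
wrist_force: [-1.0, -0.6, -2.9]
opening: 0.18
grasp_force: 60.2
t31.40 p [0.5963 0.0436 0.1676] z [-0.009 -0.423 -0.906] y [ 1.    -0.022  0.   ] F [-1.  -0.6 -2.9] op 0.180 g 60.2 q [ 0.09  0.39  1.56 -0.46  1.27  0.27]
top bin area 2034 brown px 325
top scoop area 730 brown px 572
scene bin area 2257 brown px 0
scene scoop area 953 brown px 728
```

Run:
```python
from h import *
s9=cv2.imread("pics/s9.png").astype(int);t9=cv2.imread("pics/t9.png").astype(int);s=cv2.imread("pics/s12.png").astype(int);t=cv2.imread("pics/t12.png").astype(int)
for (x,y) in [(.018,-.038),(.03,-.065),(0,-.065),(-.02,-.038),(-.028,-.065),(0,.03)]:
    for n,a,b in(("scene",s9,s),("top",t9,t)):
        u,v=proj(n,binw(y,.02,x))[0].round().astype(int);print(n,(x,y),a[v,u],b[v,u],end=" | ")
    print()
p,r=pose();S=r*R.from_matrix(np.array([[-1,0,0],[0,1,0],[0,0,-1.]]));org=p-S.apply(TS)
for k in [(.03,0),(.01,0),(-.01,0),(-.03,0),(-.03,.02),(-.03,-.02),(-.01,.02),(-.01,-.02)]:
    for n,b in(("scene",s),("top",t)):
        u,v=proj(n,org+S.apply([*k,.012]))[0].round().astype(int);print(n,k,b[v,u],end=" | ")
    print()
f=[]
for _ in range(12):ctrl.camera("wrist");f.append(ctrl.get_obs()["wrist_force"][2])
print(np.mean(f),np.std(f))
```

```text
scene (0.018, -0.038) [100 109 116] [60 68 66] | top (0.018, -0.038) [ 88  94 101] [105 115 119] | 
scene (0.03, -0.065) [ 77  91 105] [59 66 65] | top (0.03, -0.065) [ 76  88 100] [170 185 191] | 
scene (0, -0.065) [ 99 116 129] [60 66 65] | top (0, -0.065) [ 98 114 124] [126 137 141] | 
scene (-0.02, -0.038) [ 88 114 140] [59 66 64] | top (-0.02, -0.038) [ 81 105 127] [63 70 70] | 
scene (-0.028, -0.065) [ 85 104 121] [61 68 67] | top (-0.028, -0.065) [71 86 99] [61 68 69] | 
scene (0, 0.03) [121 135 132] [72 81 79] | top (0, 0.03) [108 121 117] [68 75 74] | 
scene (0.03, 0) [ 62 120 166] | top (0.03, 0) [157 171 177] | 
scene (0.01, 0) [177 190 198] | top (0.01, 0) [169 184 190] | 
scene (-0.01, 0) [174 186 195] | top (-0.01, 0) [ 87  95 100] | 
scene (-0.03, 0) [88 93 97] | top (-0.03, 0) [102 112 117] | 
scene (-0.03, 0.02) [ 95 104 109] | top (-0.03, 0.02) [73 80 86] | 
scene (-0.03, -0.02) [89 95 98] | top (-0.03, -0.02) [66 75 82] | 
scene (-0.01, 0.02) [177 190 198] | top (-0.01, 0.02) [ 99 108 113] | 
scene (-0.01, -0.02) [64 74 81] | top (-0.01, -0.02) [79 86 90] | 
-2.806044130140681 0.32619307066611164
```

```bash
cat > tm.py <<'E'
from h import *
def tumbler():
    G={}
    for n,f in(("top","pics/t9.png"),("scene","pics/s9.png")):
        g=cv2.GaussianBlur(cv2.cvtColor(cv2.imread(f),6),(0,0),.8).astype(np.float32);G[n]=(np.hypot(cv2.Sobel(g,5,1,0),cv2.Sobel(g,5,0,1)),ctrl.camera_model(n))
    a=np.linspace(0,2*np.pi,180);C=np.c_[np.cos(a),np.sin(a),0*a];best=[]
    for n in G:
        g,m=G[n];b=(0,)
        for x in np.arange(.36,.405,.001):
            for y in np.arange(-.39,-.34,.001):
                s=0
                for rr in(.07,.066):
                    q=proj(n,np.array([x,y,.085])+rr*C,m).astype(np.float32);s+=cv2.remap(g,q[:,:1],q[:,1:],1).mean()
                b=max(b,(s,x,y))
        best.append(b)
    return best
if __name__=="__main__":
    b=tumbler();print(b)
E
python3 tm.py
```

```text
[(np.float32(168.24683), np.float64(0.375), np.float64(-0.384)), (np.float32(306.34476), np.float64(0.387), np.float64(-0.371))]
```

Run:
```python
from h import *
a=np.linspace(0,2*np.pi,180);C=np.c_[np.cos(a),np.sin(a),0*a]
G={}
for n,f in(("top","pics/t9.png"),("scene","pics/s9.png")):
    i=cv2.imread(f);g=cv2.GaussianBlur(cv2.cvtColor(i,6),(0,0),.8).astype(np.float32);h=np.hypot(cv2.Sobel(g,5,1,0),cv2.Sobel(g,5,0,1));G[n]=(h/h.mean(),ctrl.camera_model(n),g)
R_=[]
for x in np.arange(.36,.405,.001):
    for y in np.arange(-.39,-.34,.001):
        s=[]
        for n in G:
            g,m,_=G[n]
            s.append(sum(np.minimum(cv2.remap(g,*np.split(proj(n,np.array([x,y,.085])+rr*C,m).astype(np.float32),2,1),1),8).mean() for rr in(.07,.066)))
        R_.append((sum(s),x,y,*s))
R_.sort(reverse=True)
for k in R_[:6]:print(np.round(k,3))
for k in (3,4):print("best",np.round(max(R_,key=lambda r:r[k]),3))
# dark blob extents
for n in G:
    g=G[n][2];u,v=proj(n,[.38,-.37,.085])[0];mk=(g<45).astype(np.uint8);nn,L,S,c=cv2.connectedComponentsWithStats(mk)
    for k in range(1,nn):
        if S[k,4]>60 and np.hypot(*(c[k]-[u,v]))<40:print(n,(u.round(1),v.round(1)),S[k],c[k].round(1))
```

```text
[20.223  0.387 -0.372  7.177 13.046]
[20.188  0.386 -0.372  7.161 13.026]
[20.16   0.387 -0.371  7.066 13.093]
[20.142  0.387 -0.373  7.221 12.922]
[20.12   0.386 -0.373  7.197 12.923]
[20.067  0.386 -0.371  7.058 13.009]
best [14.54   0.375 -0.384  7.765  6.775]
best [20.16   0.387 -0.371  7.066 13.093]
top (np.float64(425.6), np.float64(252.2)) [398 227  54  50 961] [429.8 249.8]
scene (np.float64(231.0), np.float64(112.8)) [ 207  102   44   39 1242] [229.  120.2]
```

Run:
```python
from h import *
from scipy.spatial.transform import Slerp
c=np.array([.384,-.371,0]);ph=-44;d=np.array([np.cos(np.radians(ph)),np.sin(np.radians(ph)),0])
lip=lambda z,s=-.025:c+d*s+[0,0,z]
p,r=pose();st()
p1=p+[0,0,.04]
P,Q=tcp(lip(.19),25,ph);print("target",P)
N=16;sl=Slerp([0,1],R.concatenate([r,Q]))
w=np.array([.5]+[1]*(N-2)+[.5]);w=np.cumsum(w)/w.sum()
print("up");rows([(p1,r)]);print("transit")
rows([(p1+(P-p1)*t,sl(t)) for t in w],p1,r)
```

```text
t32.10 p [0.5963 0.0434 0.1668] z [-0.01  -0.421 -0.907] y [ 1.    -0.023 -0.   ] F [ 0.5 -0.2 -3.3] op 0.177 g 60.2 q [ 0.09  0.39  1.56 -0.45  1.27  0.27]
target [ 0.26111512 -0.25233146  0.20695842]
up
[0.0, 0.0, 0.0, -0.0562, -0.0, -0.1209] deg 0.0 mm 40
transit
[-0.0037, -0.0, -0.0079, -0.0306, -0.0365, 0.0142] deg 1.6 mm 15
[-0.0074, -0.0, -0.0159, -0.0593, -0.0748, 0.0275] deg 3.2 mm 30
[-0.0074, -0.0, -0.0159, -0.0555, -0.0783, 0.0257] deg 3.2 mm 30
[-0.0074, -0.0, -0.0159, -0.0515, -0.0815, 0.0239] deg 3.2 mm 30
[-0.0074, -0.0, -0.0159, -0.0473, -0.0845, 0.0219] deg 3.2 mm 30
[-0.0074, -0.0, -0.0159, -0.043, -0.0873, 0.02] deg 3.2 mm 30
[-0.0074, -0.0, -0.0159, -0.0386, -0.0898, 0.0179] deg 3.2 mm 30
[-0.0074, -0.0, -0.0159, -0.0341, -0.092, 0.0158] deg 3.2 mm 30
[-0.0074, -0.0, -0.0159, -0.0294, -0.0939, 0.0136] deg 3.2 mm 30
[-0.0074, -0.0, -0.0159, -0.0247, -0.0955, 0.0114] deg 3.2 mm 30
[-0.0074, -0.0, -0.0159, -0.0199, -0.0969, 0.0092] deg 3.2 mm 30
[-0.0074, -0.0, -0.0159, -0.015, -0.0979, 0.007] deg 3.2 mm 30
[-0.0074, -0.0, -0.0159, -0.0101, -0.0987, 0.0047] deg 3.2 mm 30
[-0.0074, -0.0, -0.0159, -0.0052, -0.0992, 0.0024] deg 3.2 mm 30
[-0.0074, -0.0, -0.0159, -0.0002, -0.0993, 0.0001] deg 3.2 mm 30
[-0.0037, -0.0, -0.0079, 0.0024, -0.0496, -0.0011] deg 1.6 mm 15
```

```bash
python3 -m handwheel '[[0,0,0,-0.02,0,-0.04,0],[0,0,0,-0.036,0,-0.081,0],[-0.0037,0,-0.0079,-0.0306,-0.0365,0.0142,0],[-0.0074,0,-0.0159,-0.0593,-0.0748,0.0275,0],[-0.0074,0,-0.0159,-0.0555,-0.0783,0.0257,0],[-0.0074,0,-0.0159,-0.0515,-0.0815,0.0239,0],[-0.0074,0,-0.0159,-0.0473,-0.0845,0.0219,0],[-0.0074,0,-0.0159,-0.043,-0.0873,0.02,0]]'
python3 -m handwheel '[[-0.0074,0,-0.0159,-0.0386,-0.0898,0.0179,0],[-0.0074,0,-0.0159,-0.0341,-0.092,0.0158,0],[-0.0074,0,-0.0159,-0.0294,-0.0939,0.0136,0],[-0.0074,0,-0.0159,-0.0247,-0.0955,0.0114,0],[-0.0074,0,-0.0159,-0.0199,-0.0969,0.0092,0],[-0.0074,0,-0.0159,-0.015,-0.0979,0.007,0],[-0.0074,0,-0.0159,-0.0101,-0.0987,0.0047,0],[-0.0074,0,-0.0159,-0.0052,-0.0992,0.0024,0]]'
python3 -m handwheel '[[-0.0074,0,-0.0159,0,-0.0993,0,0],[-0.0037,0,-0.0079,0.0024,-0.0496,-0.0011,0],[0,0,0,0,0,0,0],[0,0,0,0,0,0,0],[0,0,0,0,0,0,0],[0,0,0,0,0,0,0],[0,0,0,0,0,0,0],[0,0,0,0,0,0,0]]'
python3 - <<'E'
from h import *
st()
s=ctrl.camera("scene");t=ctrl.camera("top");cv2.imwrite("pics/s13.png",s);cv2.imwrite("pics/t13.png",t)
s=s.astype(int);t=t.astype(int)
ph=-44;c=np.array([.384,-.371,0]);d=np.array([np.cos(np.radians(ph)),np.sin(np.radians(ph)),0])
lip=lambda z,s=-.025:c+d*s+[0,0,z]
p,r=pose();path=[tcp(lip(.19-.08*k/6),25-3*k,ph) for k in range(1,7)];rows(path)
print("pour");th=[2,-5,-12,-19,-26,-33,-40,-46,-52]
e=[tcp(lip(.11-.001*k),x,ph) for k,x in enumerate(th)];rows(e,*path[-1])
# bin emptiness, no stone strays
a=np.array([cv2.fillConvexPoly(np.zeros(s.shape[:2],np.uint8),proj("scene",np.array([binw(y,.01,x) for x,y in((-.046,-.08),(.046,-.08),(.046,.1),(-.046,.1))])).round().astype(int),1)])[0]>0
print("scene bin brown",((s[...,2]-s[...,0]>8)&a).sum())
s9=cv2.imread("pics/s9.png").astype(int);print("before",((s9[...,2]-s9[...,0]>8)&a).sum())
E
```

```text
time_s: 32.9
eef_pos: [0.4727, -0.0656, 0.208]
eef_rot: [0.173, 0.586, 0.781, -0.129]
wrist_force: [-0.5, -0.8, -2.5]
opening: 0.174
grasp_force: 60.2
time_s: 33.7
eef_pos: [0.3016, -0.2154, 0.2076]
eef_rot: [0.195, 0.411, 0.886, -0.091]
wrist_force: [-0.6, -0.4, -2.8]
opening: 0.176
grasp_force: 60.2
time_s: 34.5
eef_pos: [0.2719, -0.2404, 0.2063]
eef_rot: [0.197, 0.379, 0.901, -0.082]
wrist_force: [-0.6, 0.9, -2.1]
opening: 0.171
grasp_force: 60.2
t34.50 p [ 0.2719 -0.2404  0.2063] z [ 0.292 -0.297 -0.909] y [0.715 0.699 0.001] F [-0.6  0.9 -2.1] op 0.171 g 60.2 q [-1.21 -0.74  2.44  0.19  1.05 -2.05]
[-0.0033, 0.0145, -0.0087, 0.0009, -0.0524, 0.0184] deg 3.1 mm 17
[0.0, 0.0167, 0.0, 0.0026, -0.0, 0.0198] deg 3.0 mm 6
[0.0, 0.0167, 0.0, 0.0005, -0.0, 0.0206] deg 3.0 mm 6
[0.0, 0.0167, -0.0, -0.0018, 0.0, 0.0213] deg 3.0 mm 6
[0.0, 0.0167, 0.0, -0.004, 0.0, 0.0219] deg 3.0 mm 7
[0.0, 0.0167, -0.0, -0.0063, -0.0, 0.0223] deg 3.0 mm 7
pour
[-0.0, 0.0278, 0.0, -0.024, -0.0, -0.0353] deg 5.0 mm 13
[0.0, 0.0389, -0.0, -0.0343, -0.0, -0.0455] deg 7.0 mm 17
[-0.0, 0.0389, 0.0, -0.0347, 0.0, -0.0455] deg 7.0 mm 17
[0.0, 0.0389, -0.0, -0.0351, 0.0, -0.0456] deg 7.0 mm 17
[0.0, 0.0389, -0.0, -0.0355, 0.0, -0.0457] deg 7.0 mm 17
[-0.0, 0.0389, 0.0, -0.0358, -0.0, -0.0459] deg 7.0 mm 17
[0.0, 0.0389, 0.0, -0.0362, 0.0, -0.0461] deg 7.0 mm 18
[0.0, 0.0333, 0.0, -0.0313, -0.0, -0.0396] deg 6.0 mm 15
[0.0, 0.0333, -0.0, -0.0315, -0.0, -0.0398] deg 6.0 mm 15
scene bin brown 1779
before 1764
```

Run:
```python
from h import *
s9=cv2.imread("pics/s9.png").astype(int);t9=cv2.imread("pics/t9.png").astype(int);s=cv2.imread("pics/s13.png").astype(int);t=cv2.imread("pics/t13.png").astype(int)
for n,a,b in(("scene",s9,s),("top",t9,t)):
    m=cv2.fillConvexPoly(np.zeros(a.shape[:2],np.uint8),proj(n,np.array([binw(y,.012,x) for x,y in((-.044,-.08),(.044,-.08),(.044,.09),(-.044,.09))])).round().astype(int),1)>0
    for k in(a,b):
        w=((k[...,2]-k[...,1])>2)&m;nn,_,S,c=cv2.connectedComponentsWithStats(w.astype(np.uint8));print(n,m.sum(),w.sum(),[ (int(S[j,4]),RB.inv().apply(pt(n,*c[j],.02)-B0).round(3)[:2].tolist()) for j in range(1,nn) if S[j,4]>8])
```

```text
scene 2013 321 [(321, [-0.003, -0.052])]
scene 2013 0 []
top 1806 306 [(62, [0.03, -0.064]), (54, [0.018, -0.037]), (184, [-0.017, -0.054])]
top 1806 6 []
```

The bin is empty in both views, so all five stones are on the scoop. I'll correct the 16 mm shortfall and pour.

```bash
python3 -m handwheel '[[-0.0017,0,-0.0044,0,-0.026,0,0],[-0.0016,0,-0.0043,0,-0.026,0,0],[0,0,0,0,0,0,0],[0,0.0155,0,0.0009,0,0.0184,0],[0,0.0167,0,0.0026,0,0.0198,0],[0,0.0167,0,0.0005,0,0.0206,0],[0,0.0167,0,-0.0018,0,0.0213,0],[0,0.0167,0,-0.004,0,0.0219,0]]'
python3 - <<'E'
from h import *
st()
ph=-44;c=np.array([.384,-.371,0]);d=np.array([np.cos(np.radians(ph)),np.sin(np.radians(ph)),0])
lip=lambda z,s=-.025:c+d*s+[0,0,z]
p,r=pose();S=r*R.from_matrix(np.array([[-1,0,0],[0,1,0],[0,0,-1.]]));L=p+S.apply(np.array([.045,0,0])-TS);print("lip",L,"err",L-lip(.11))
th=[7,2,-5,-12,-19,-26,-33,-40,-46,-52]
rows([tcp(lip(.112-.001*k),x,ph) for k,x in enumerate(th)])
E
```

```text
time_s: 35.4
eef_pos: [0.2683, -0.2591, 0.1773]
eef_rot: [0.078, 0.374, 0.924, -0.032]
wrist_force: [-0.1, 0.1, -1.7]
opening: 0.173
grasp_force: 60.1
t35.40 p [ 0.2683 -0.2591  0.1773] z [ 0.12  -0.118 -0.986] y [ 0.696  0.718 -0.001] F [-0.1  0.1 -1.7] op 0.173 g 60.1 q [-1.14 -0.39  2.27  0.07  1.1  -1.97]
lip [ 0.36605829 -0.35391691  0.12252877] err [ 4.17858583e-05 -2.83373012e-04  1.25287728e-02]
[-0.0004, 0.0151, -0.0004, -0.006, -0.0003, 0.015] deg 2.7 mm 5
[-0.0, 0.0278, 0.0, -0.0235, -0.0, -0.032] deg 5.0 mm 12
[0.0, 0.0389, -0.0, -0.0343, -0.0, -0.0455] deg 7.0 mm 17
[-0.0, 0.0389, 0.0, -0.0347, 0.0, -0.0455] deg 7.0 mm 17
[0.0, 0.0389, -0.0, -0.0351, 0.0, -0.0456] deg 7.0 mm 17
[0.0, 0.0389, -0.0, -0.0355, 0.0, -0.0457] deg 7.0 mm 17
[-0.0, 0.0389, 0.0, -0.0358, -0.0, -0.0459] deg 7.0 mm 17
[0.0, 0.0389, 0.0, -0.0362, 0.0, -0.0461] deg 7.0 mm 18
[0.0, 0.0333, 0.0, -0.0313, -0.0, -0.0396] deg 6.0 mm 15
[0.0, 0.0333, -0.0, -0.0315, -0.0, -0.0398] deg 6.0 mm 15
```

```bash
python3 -m handwheel '[[0,0.0151,0,-0.006,0,0.015,0],[0,0.0278,0,-0.0235,0,-0.032,0],[0,0.0389,0,-0.0343,0,-0.0455,0],[0,0.0389,0,-0.0347,0,-0.0455,0],[0,0.0389,0,-0.0351,0,-0.0456,0],[0,0.0389,0,-0.0355,0,-0.0457,0],[0,0.0389,0,-0.0358,0,-0.0459,0],[0,0.0389,0,-0.0362,0,-0.0461,0]]'
python3 -m handwheel '[[0,0.0333,0,-0.0313,0,-0.0396,0],[0,0.0333,0,-0.0315,0,-0.0398,0],[0,0,0,0,0,0,0],[0,0,0,0,0,0,0],[0,0,0,0,0,0,0],[0,0,0,0,0,0,0],[0,0,0,0,0,0,0],[0,0,0,0,0,0,0]]'
python3 - <<'E'
from h import *
st();p,r=pose();S=r*R.from_matrix(np.array([[-1,0,0],[0,1,0],[0,0,-1.]]));print("lip",p+S.apply(np.array([.045,0,0])-TS))
i=ctrl.camera("scene");cv2.imwrite("pics/s14.png",i);cv2.imwrite("pics/t14.png",ctrl.camera("top"))
E
```

```text
time_s: 36.2
eef_pos: [0.334, -0.3225, 0.2451]
eef_rot: [-0.317, 0.353, 0.871, 0.127]
wrist_force: [-0.6, -0.2, -1.6]
opening: 0.176
grasp_force: 60.3
time_s: 37.0
eef_pos: [0.3537, -0.3422, 0.2504]
eef_rot: [-0.405, 0.338, 0.834, 0.163]
wrist_force: [0.1, 0.8, -1.6]
opening: 0.176
grasp_force: 60.3
t37.00 p [ 0.3537 -0.3422  0.2504] z [-0.565  0.546 -0.619] y [ 0.696  0.718 -0.001] F [ 0.1  0.8 -1.6] op 0.176 g 60.3 q [-0.93  0.62  1.24 -0.15  2.17 -1.76]
lip [ 0.36564829 -0.35407719  0.10458675]
```

Run:
```python
from h import *
from scipy.spatial.transform import Slerp
p,r=pose();p1=p+[0,0,.08];rows([(p+[0,0,.04],r),(p1,r)])
q=tcp([0,0,0],0,-90)[1];P=np.array([.40,.05,.29]);N=10
sl=Slerp([0,1],R.concatenate([r,q]));print("transit")
rows([(p1+(P-p1)*k/N,sl(k/N)) for k in range(1,N+1)],p1,r)
```

```text
[0.0, 0.0, 0.0, 0.1048, -0.0001, -0.0824] deg 0.0 mm 40
[0.0, 0.0, 0.0, 0.1048, -0.0001, -0.0824] deg 0.0 mm 40
transit
[-0.0116, -0.0272, 0.0237, 0.039, 0.1047, 0.0709] deg 6.8 mm 40
[-0.0116, -0.0272, 0.0237, 0.0526, 0.0987, 0.0707] deg 6.8 mm 40
[-0.0116, -0.0272, 0.0237, 0.0657, 0.0918, 0.0691] deg 6.8 mm 40
[-0.0116, -0.0272, 0.0237, 0.078, 0.0839, 0.0661] deg 6.8 mm 40
[-0.0116, -0.0272, 0.0237, 0.0894, 0.0754, 0.0619] deg 6.8 mm 40
[-0.0116, -0.0272, 0.0237, 0.0998, 0.0662, 0.0564] deg 6.8 mm 40
[-0.0116, -0.0272, 0.0237, 0.1089, 0.0565, 0.0497] deg 6.8 mm 40
[-0.0116, -0.0272, 0.0237, 0.1166, 0.0464, 0.0419] deg 6.8 mm 40
[-0.0116, -0.0272, 0.0237, 0.1229, 0.0361, 0.0332] deg 6.8 mm 40
[-0.0116, -0.0272, 0.0237, 0.1276, 0.0257, 0.0236] deg 6.8 mm 40
```

```bash
python3 -m handwheel '[[0,0,0,0.1048,0,-0.0824,0],[0,0,0,0.1048,0,-0.0824,0],[-0.0116,-0.0272,0.0237,0.039,0.1047,0.0709,0],[-0.0116,-0.0272,0.0237,0.0526,0.0987,0.0707,0],[-0.0116,-0.0272,0.0237,0.0657,0.0918,0.0691,0],[-0.0116,-0.0272,0.0237,0.078,0.0839,0.0661,0],[-0.0116,-0.0272,0.0237,0.0894,0.0754,0.0619,0],[-0.0116,-0.0272,0.0237,0.0998,0.0662,0.0564,0]]'
python3 -m handwheel '[[-0.0116,-0.0272,0.0237,0.1089,0.0565,0.0497,0],[-0.0116,-0.0272,0.0237,0.1166,0.0464,0.0419,0],[-0.0116,-0.0272,0.0237,0.1229,0.0361,0.0332,0],[-0.0116,-0.0272,0.0237,0.1276,0.0257,0.0236,0],[0,0,0,0,0,0,0],[0,0,0,0,0,0,0],[0,0,0,0,0,0,0],[0,0,0,0,0,0,0]]'
python3 - <<'E'
from h import *
st()
t=ctrl.camera("top");s=ctrl.camera("scene");cv2.imwrite("pics/t15.png",t);cv2.imwrite("pics/s15.png",s)
for n,f,i in(("top","t9",t),("scene","s9",s)):
    a=cv2.imread(f"pics/{f}.png").astype(int);b=i.astype(int)
    C=np.array([[.384+.062*np.cos(k),-.371+.062*np.sin(k),.05] for k in np.linspace(0,6.28,40)])
    m=cv2.fillConvexPoly(np.zeros(a.shape[:2],np.uint8),proj(n,C).round().astype(int),1)>0
    for k in(a,b):
        w=((k[...,2]-k[...,1])>2)&m;nn,_,S,c=cv2.connectedComponentsWithStats(w.astype(np.uint8));print(n,m.sum(),w.sum(),[(int(S[j,4]),pt(n,*c[j],.04).round(3)[:2].tolist()) for j in range(1,nn) if S[j,4]>5])
    # new things around the tumbler / bin outside (strays)
    u,v=proj(n,[.384,-.371,.05])[0].astype(int)
    d=(np.abs(a-b).max(2)>40);d[m]=0;box=d[max(0,v-70):v+70,max(0,u-70):u+70];nn,_,S,c=cv2.connectedComponentsWithStats(box.astype(np.uint8));print("changes round tumbler",[(S[j].tolist(),) for j in range(1,nn) if S[j,4]>15])
E
```

```text
time_s: 37.9
eef_pos: [0.3815, -0.1056, 0.3057]
eef_rot: [-0.169, 0.585, 0.79, 0.069]
wrist_force: [0.5, 0.9, -1.3]
opening: 0.176
grasp_force: 60.3
time_s: 38.7
eef_pos: [0.4002, 0.0454, 0.2899]
eef_rot: [-0.004, 0.707, 0.708, 0.001]
wrist_force: [0.3, -0.1, -1.6]
opening: 0.174
grasp_force: 60.3
t38.70 p [0.4002 0.0454 0.2899] z [-0.004  0.007 -1.   ] y [ 1.     0.002 -0.004] F [ 0.3 -0.1 -1.6] op 0.174 g 60.3 q [-0.19 -0.27  1.94  0.01  1.47 -0.19]
top 1681 686 [(686, [0.388, -0.384])]
top 1681 836 [(836, [0.387, -0.386])]
changes round tumbler [([0, 0, 9, 8, 54],), ([0, 48, 46, 92, 2924],)]
scene 794 54 [(16, [0.327, -0.348])]
scene 794 248 [(86, [0.341, -0.378]), (135, [0.399, -0.402]), (14, [0.327, -0.347])]
changes round tumbler [([137, 43, 3, 8, 18],), ([85, 76, 55, 64, 2284],), ([77, 87, 10, 4, 19],), ([46, 136, 10, 4, 31],)]
```

Run:
```python
from h import *
q=tcp([0,0,0],0,-90)[1];go([.40,.40,.16],q);go([.40,.40,.0785],q)
t=ctrl.camera("top").astype(int);a=cv2.imread("pics/t9.png").astype(int)
# coarse look in the bowl, both views: change map (a: before, now)
s=ctrl.camera("scene").astype(int);sa=cv2.imread("pics/s9.png").astype(int)
u,v=proj("scene",[.384,-.371,.05])[0].astype(int)
b=np.abs(s-sa).max(2)[v-16:v+18,u-24:u+24:1]
for r_ in b[::2]:print("".join(" .:*#"[min(4,x//12)] for x in r_))
st()
```

```text
turn [-0.0012 -0.0022  0.0003] deg 0.4 shift(tool,start axes) [1.179  0.002  0.4407] mm 378
turn [-0.0012 -0.0022  0.0003] deg 0.4 shift(tool,start axes) [1.1772 0.0031 0.7123] mm 413
                                                
                                                
                                                
                                                
                                                
                                 .:::.          
                               .*#####*.        
        .:*#**:.:*###:.        .*######:        
       .:#####:.:***:.         .:.*###*.        
        .:*#* :**::...::.       ::. ..          
              .::::::::.                        
                                                
                                                
                                                
                                                
                                                
                                    .:*::::..  .
t38.90 p [0.4002 0.0458 0.2898] z [-0.004  0.007 -1.   ] y [ 1.     0.002 -0.004] F [-0.7  0.1 -1.8] op 0.173 g 60.3 q [-0.19 -0.27  1.94  0.01  1.47 -0.19]
```

The change map shows at least three stones in the bowl, and the nearer part of the bowl is hidden. Now I'll lay the scoop down.

```bash
python3 -m handwheel '[[-0.0012,-0.0022,0,0.131,0,0.049,0],[0,0,0,0.131,0,0.049,0],[0,0,0,0.131,0,0.049,0],[0,0,0,0.131,0,0.049,0],[0,0,0,0.131,0,0.049,0],[0,0,0,0.131,0,0.049,0],[0,0,0,0.131,0,0.049,0],[0,0,0,0.131,0,0.049,0]]'
python3 -m handwheel '[[0,0,0,0.131,0.003,0.049,0],[0,0,0,0,0,0.08,0],[0,0,0,0,0,0.08,0],[0,0,0,0,0,0.05,0],[0,0,0,0,0,0.03,0],[0,0,0,0,0,0.015,0],[0,0,0,0,0,0,0],[0,0,0,0,0,0,0]]'
python3 -c "
from h import *
st()"
```

```text
time_s: 39.7
eef_pos: [0.399, 0.3626, 0.1717]
eef_rot: [0.0, 0.706, 0.708, 0.0]
wrist_force: [0.3, -0.1, -1.7]
opening: 0.176
grasp_force: 60.3
time_s: 40.5
eef_pos: [0.4015, 0.4025, 0.0836]
eef_rot: [0.0, 0.706, 0.708, 0.003]
wrist_force: [-1.8, 5.8, 6.6]
opening: 0.17
grasp_force: 62.3
t40.50 p [0.4015 0.4025 0.0836] z [ 0.004  0.004 -1.   ] y [1.    0.003 0.004] F [-1.8  5.8  6.6] op 0.170 g 62.3 q [0.58 0.36 1.74 0.   1.04 0.57]
```

```bash
python3 -m handwheel '[[0,0,0,0,0,-0.006,0],[0,-0.0072,0,0,0,0,0],[0,-0.0072,0,0,0,0,0],[0,0,0,0,0,0.006,0],[0,0,0,0,0,0.005,0],[0,0,0,0,0,0,0],[0,0,0,0,0,0,0],[0,0,0,0,0,0,0]]'
python3 -c "
from h import *
st()"
```

```text
time_s: 41.3
eef_pos: [0.3993, 0.4006, 0.0797]
eef_rot: [0.016, 0.705, 0.709, -0.016]
wrist_force: [-0.4, -0.6, -1.9]
opening: 0.175
grasp_force: 60.8
t41.30 p [0.3993 0.4006 0.0797] z [ 0.001 -0.046 -0.999] y [1.    0.005 0.   ] F [-0.4 -0.6 -1.9] op 0.175 g 60.8 q [ 0.6   0.38  1.72 -0.04  1.07  0.62]
```

```bash
python3 -m handwheel '[[0,0,0,0,0,0.004,0],[0,0,0,0,0,0.004,0],[0,0,0,0,0,0.002,0],[0,0,0,0,0,0,0],[0,0,0,0,0,0,0],[0,0,0,0,0,0,0],[0,0,0,0,0,0,0],[0,0,0,0,0,0,0]]'
python3 -m handwheel '[[0,0,0,0,0,0,0.3],[0,0,0,0,0,0,0.4],[0,0,0,0,0,0,0.4],[0,0,0,0,0,0,0.4],[0,0,0,0,0,-0.03,0.5],[0,0,0,0,0,-0.08,0.6],[0,0,0,0,0,-0.12,0.6],[0,0,0,0,0,-0.14,0.6]]'
python3 -m handwheel '[[0,0.0144,0,0.1,0.05,-0.1,0.6],[0,0,0,0.1,0.05,-0.1,0.6],[0,0,0,0.05,0,-0.1,0.6],[0,0,0,0,0,0,0.6],[0,0,0,0,0,0,0.6],[0,0,0,0,0,0,0.6],[0,0,0,0,0,0,0.6],[0,0,0,0,0,0,0.6]]'
python3 - <<'E'
from h import *
st()
m=ctrl.camera_model("wrist");w=ctrl.camera("wrist");t=ctrl.camera("top");s=ctrl.camera("scene")
for n,i in zip("wts",(w,t,s)):cv2.imwrite(f"pics/{n}16.png",i)
# scoop rims: bright pixels near the expected place in the wrist view
g=w.min(2);
C=np.array([[x,y,.02] for x,y in((.33,.24),(.47,.24),(.47,.40),(.33,.40))]);mk=cv2.fillConvexPoly(np.zeros(g.shape,np.uint8),proj("wrist",C,m).round().astype(int),1)
v=((g>120)&(mk>0)).astype(np.uint8);n,_,S,c=cv2.connectedComponentsWithStats(v);k=1+S[1:,4].argmax();print("scoop blob",S[k],c[k])
x,y,W,H,_=S[k]
for a in((x,y),(x+W,y),(x+W,y+H),(x,y+H)):print(pt("wrist",*a,.03,m).round(3))
# bystanders: scene/top change blobs vs first picture set (t9,s9)
for nm,f,i in(("top","t9",t),("scene","s9",s)):
    d=(np.abs(cv2.imread(f"pics/{f}.png").astype(int)-i).max(2)>35).astype(np.uint8);d=cv2.morphologyEx(d,cv2.MORPH_OPEN,np.ones((2,2)))
    n,_,S,c=cv2.connectedComponentsWithStats(d);print(nm,[(int(S[j,4]),pt(nm,*c[j],.02).round(3)[:2].tolist()) for j in range(1,n) if S[j,4]>12])
E
```

```text
time_s: 42.1
eef_pos: [0.3996, 0.4013, 0.0786]
eef_rot: [0.016, 0.705, 0.709, -0.015]
wrist_force: [-4.2, -0.3, 9.7]
opening: 0.175
grasp_force: 62.7
time_s: 42.9
eef_pos: [0.3984, 0.405, 0.1881]
eef_rot: [0.016, 0.705, 0.709, -0.017]
wrist_force: [1.1, 1.4, -0.1]
opening: 0.597
grasp_force: 0.0
time_s: 43.7
eef_pos: [0.4284, 0.4814, 0.2751]
eef_rot: [0.0, 0.706, 0.709, -0.001]
wrist_force: [0.7, -0.8, -0.3]
opening: 0.599
grasp_force: 0.0
t43.70 p [0.4284 0.4814 0.2751] z [-0.001 -0.002 -1.   ] y [ 1.     0.004 -0.001] F [ 0.7 -0.8 -0.3] op 0.599 g 0.0 q [ 0.66  0.31  1.38 -0.    1.45  0.66]
scoop blob [ 230  256   61   60 2019] [264.13719663 287.77216444]
[0.361 0.383 0.03 ]
[0.44  0.383 0.03 ]
[0.441 0.293 0.03 ]
[0.357 0.292 0.03 ]
top [(13413, [0.416, 0.55]), (33, [0.617, -0.074]), (23, [0.601, -0.046]), (25, [0.582, -0.076]), (29, [0.565, -0.047]), (73, [0.564, -0.188]), (16, [0.559, -0.074]), (33, [0.442, 0.781]), (177, [0.411, 0.802]), (361, [0.448, 0.18]), (56, [0.4, 0.755]), (16, [0.452, 0.246]), (918, [0.343, 0.035]), (4997, [0.138, 0.637]), (36, [0.414, 0.33]), (286, [0.3
[... 453 characters left out ...]
254]), (339, [-0.652, -0.248]), (172, [-0.402, -0.013]), (337, [-0.009, -0.225]), (31, [-0.368, 0.052]), (43, [-0.403, 0.082]), (15, [-0.427, 0.11]), (37, [0.326, -0.396]), (40, [-0.292, 0.098]), (10306, [-0.038, 0.326]), (21, [0.395, -0.432]), (44, [-0.188, 0.05]), (125, [0.181, -0.112]), (79, [-0.083, 0.122]), (42, [0.102, 0.004]), (209, [0.183, 0.063]), (734, [0.372, 0.062]), (67, [0.577, -0.172]), (411, [0.325, 0.09]), (2429, [0.277, 0.257]), (45, [0.569, -0.055]), (475, [0.359, 0.162]), (18, [0.601, -0.055]), (16, [0.62, -0.057]), (32, [0.582, -0.028]), (34, [0.617, -0.027]), (269, [0.466, 0.181]), (17, [0.209, 0.353]), (59, [0.201, 0.377]), (2864, [0.403, 0.347]), (24, [0.469, 0.262])]
```

There's a change at about (0.57,-0.18) in both views that could be a stray stone, so I'll check it numerically.

Run:
```python
from h import *
for n,f,P in(("top","t",(.564,-.188,.02)),("scene","s",(.577,-.172,.02))):
    a=cv2.imread(f"pics/{f}9.png").astype(int);b=cv2.imread(f"pics/{f}16.png").astype(int);u,v=proj(n,P)[0].round().astype(int)
    d=(np.abs(a-b).max(2)>35)[v-14:v+15,u-14:u+15];sub=b[v-14:v+15,u-14:u+15][d];so=a[v-14:v+15,u-14:u+15][d]
    print(n,(u,v),"now",sub.mean(0).round(),"was",so.mean(0).round(),"px",d.sum(),"hue ratio now",(sub[:,2]/sub[:,0]).mean().round(2),"was",(so[:,2]/so[:,0]).mean().round(2))
    for r in d:print("".join(".#"[int(x)] for x in r))
    for name in("12","13","15"):
        c=cv2.imread(f"pics/{f}{name}.png").astype(int);print(name,c[v-14:v+15,u-14:u+15][d].mean(0).round())
```

```text
top (np.int64(357), np.int64(185)) now [59. 80. 98.] was [ 59. 108. 154.] px 73 hue ratio now 1.71 was 2.62
.............................
.............................
.............................
.............................
.............................
.............................
.............................
.............................
.............................
..........####...............
.........#######.............
.........#######.............
.........#########...........
........##########...........
........##########...........
.........#########...........
.........########............
...........######............
.............###.............
.............................
.............................
.............................
.............................
.............................
.............................
.............................
.............................
.............................
.............................
12 [ 63.  90. 115.]
13 [ 61.  82. 101.]
15 [60. 80. 99.]
scene (np.int64(211), np.int64(192)) now [ 62.  87. 111.] was [ 6
[... 276 characters left out ...]
..........
.............................
.............####............
...........#######...........
..........#########..........
..........#########..........
.........##########..........
.........#########...........
.........########............
..........#######............
...........####..............
.............................
.............................
.............................
.............................
.............................
.............................
.............................
.............................
.............................
.............................
.............................
12 [111. 125. 136.]
13 [ 63.  88. 112.]
15 [ 63.  88. 112.]
```

A stone did leave the scoop and lies on the bench near (0.57,-0.18). It has to come back. I'll push it with the scoop against the bin's end wall, lift it and tip it into the bin. First I'll triangulate it, recount the bowl and work out the regrasp.

Run:
```python
from h import *
for n,f,P in(("top","t",(.564,-.188,.02)),("scene","s",(.577,-.172,.02))):
    a=cv2.imread(f"pics/{f}9.png").astype(int);b=cv2.imread(f"pics/{f}16.png").astype(int);u,v=proj(n,P)[0].round().astype(int)
    d=np.argwhere((np.abs(a-b).max(2)>35)[v-14:v+15,u-14:u+15]).mean(0)+[v-14,u-14]
    print(n,pt(n,d[1],d[0],.0115).round(4))
    # bowl: change map against s9
s=cv2.imread("pics/s16.png").astype(int);sa=cv2.imread("pics/s9.png").astype(int);u,v=proj("scene",[.384,-.371,.05])[0].astype(int)
b=np.abs(s-sa).max(2)[v-8:v+8,u-20:u+24]
for r_ in b:print("".join(" .:*#"[min(4,x//12)] for x in r_))
t=cv2.imread("pics/t16.png").astype(int);ta=cv2.imread("pics/t9.png").astype(int);u,v=proj("top",[.384,-.371,.04])[0].astype(int)
b=np.abs(t-ta).max(2)[v-24:v+26:2,u-26:u+28]
for r_ in b:print("".join(" .:*#"[min(4,x//12)] for x in r_))
go([.3995,.40,.13],down(np.pi))
# plan poses for alternative grasp (tool x = mouth)
```

```text
top [ 0.5686 -0.1863  0.0115]
scene [ 0.5734 -0.1848  0.0115]
                                            
                                            
                             .:::.          
                            .*###*.         
                            *#####*.        
     ..::..  .:::.         .#######:        
    .:*#**:.:*###:.        .*######:        
    :*####*:*####:.         .*#####:        
   .:#####:.::*::. .       .:.*###*.        
   .:####: ...  ....       .::.:*:.         
    .:*** :**:::..::.      .::. ..          
     ..:. :****:::::.       ...             
          .::::::::.                        
            .......                         
                                            
                                            
                                                      
                                                      
                                                      
                                ....                  
                               :*###*.                
                              :: :*##*.    
[... 462 characters left out ...]
                     .:*#***:.              
                                                      
                                                      
                                                      
                                                      
                        ..::::.                       
                       .::::::**:                     
                       ::..::::*:.                    
                        .:**##**.                     
                                                      
                                                      
turn [-4.000e-04  0.000e+00 -9.986e-01] deg 179.7 shift(tool,start axes) [-0.2718 -0.0987  0.4863] mm 170
```

Four stones show in the bowl, and the stray is at (0.571,-0.186). I'll regrasp the handle with the hand reversed so the joint ranges suit the scooping direction.

```bash
python3 -m handwheel '[[0,0,0,-0.136,-0.0494,0,0.6],[0,0,-0.0454,-0.1358,-0.0493,0.022,0.6],[0,0,-0.0454,0,0,0.022,0.6],[0,0,-0.0454,0,0,0.022,0.6],[0,0,-0.0454,0,0,0.022,0.6],[0,0,-0.0454,0,0,0.022,0.6],[0,0,-0.0454,0,0,0.022,0.6],[0,0,-0.0454,0,0,0.022,0.6]]'
python3 -m handwheel '[[0,0,-0.0454,0,0,0.022,0.6],[0,0,-0.0454,0,0,0.022,0.6],[0,0,-0.0454,0,0,0.022,0.6],[0,0,-0.0454,0,0,0.022,0.6],[0,0,-0.0454,0,0,0.022,0.6],[0,0,-0.0454,0,0,0.022,0.6],[0,0,-0.0454,0,0,0.022,0.6],[0,0,-0.0454,0,0,0.022,0.6]]'
python3 -m handwheel '[[0,0,-0.0454,0,0,0.022,0.6],[0,0,-0.0454,0,0,0.022,0.6],[0,0,-0.0454,0,0,0.022,0.6],[0,0,-0.0454,0,0,0.022,0.6],[0,0,-0.0454,0,0,0.022,0.6],[0,0,-0.0454,0,0,0.022,0.6],[0,0,-0.0452,0,0,0.022,0.6],[0,0,0,0,0,0,0.6]]'
python3 - <<'E'
from h import *
st();go([.3995,.40,.077],down(np.pi))
E
```

```text
time_s: 44.65
eef_pos: [0.3996, 0.4003, 0.2299]
eef_rot: [0.0, 0.277, 0.961, -0.0]
wrist_force: [-0.8, -0.3, 0.4]
opening: 0.6
grasp_force: 0.0
time_s: 45.45
eef_pos: [0.3997, 0.4003, 0.177]
eef_rot: [0.0, -0.286, 0.958, -0.0]
wrist_force: [0.3, -0.0, 0.0]
opening: 0.601
grasp_force: 0.0
time_s: 46.25
eef_pos: [0.3991, 0.3999, 0.1301]
eef_rot: [0.001, 0.708, -0.707, 0.0]
wrist_force: [-0.1, 0.7, -0.5]
opening: 0.599
grasp_force: 0.0
t46.25 p [0.3991 0.3999 0.1301] z [-0.001 -0.001 -1.   ] y [-1.    -0.001  0.001] F [-0.1  0.7 -0.5] op 0.599 g 0.0 q [ 0.58  0.29  1.72 -0.    1.13 -2.57]
turn [ 0.0003 -0.0004  0.0004] deg 0.1 shift(tool,start axes) [-0.0005 -0.0014  0.1771] mm 53
```

```bash
cat >> h.py <<'E'
def tcp2(lip,th,phi):
    S=scoop_to_tool(th,phi);return np.array(lip)+S.apply(TS-[.045,0,0]),S*R.from_matrix(np.diag([1.,-1,-1]))
E
python3 -m handwheel '[[0,0,0,0,-0.0014,0.08,0.5],[0,0,0,0,0,0.06,0.5],[0,0,0,0,0,0.037,0.5],[0,0,0,0,0,0,0.5],[0,0,0,0,0,0,0],[0,0,0,0,0,0,0],[0,0,0,0,0,0,0],[0,0,0,0,0,0,0]]'
python3 -m handwheel '[[0,0,0,0,0,-0.03,0],[0,0,0,0,0,-0.08,0],[0,0,0,0,0,-0.12,0],[0,0,0,0,0,-0.14,0],[0,0,0,0,0,-0.14,0],[0,0,0,0,0,-0.06,0],[0,0,0,0,0,0,0],[0,0,0,0,0,0,0]]'
python3 - <<'E'
from h import *
st();p,r=pose()
P1,_=tcp2([.574,-.207,.10],-45,90);N=24;path=[]
for k in range(1,N+1):
    ph=270-180*min(1,k/22);th=-45*max(0,(k-12)/12);t=k/N
    path.append((p+(P1-p)*t,tcp2([0,0,0],th,ph)[1]))
rows(path)
E
```

```text
time_s: 47.05
eef_pos: [0.4008, 0.4009, 0.0791]
eef_rot: [-0.001, 0.707, -0.707, 0.001]
wrist_force: [-0.8, 0.6, 3.2]
opening: 0.175
grasp_force: 61.0
time_s: 47.85
eef_pos: [0.3996, 0.4001, 0.2484]
eef_rot: [0.0, 0.707, -0.707, 0.0]
wrist_force: [-0.3, -0.4, -2.3]
opening: 0.178
grasp_force: 60.6
t47.85 p [0.3996 0.4001 0.2484] z [ 0.    -0.001 -1.   ] y [-1. -0. -0.] F [-0.3 -0.4 -2.3] op 0.178 g 60.6 q [ 0.58  0.15  1.62 -0.    1.36 -2.57]
[-0.0001, -0.0002, 0.0455, 0.089, -0.0242, 0.0008] deg 8.2 mm 28
[0.0, 0.0, 0.0455, 0.0847, -0.0366, 0.0008] deg 8.2 mm 28
[0.0, 0.0, 0.0455, 0.0786, -0.0483, 0.0008] deg 8.2 mm 28
[0.0, 0.0, 0.0455, 0.0709, -0.059, 0.0008] deg 8.2 mm 28
[0.0, 0.0, 0.0455, 0.0618, -0.0685, 0.0008] deg 8.2 mm 28
[0.0, 0.0, 0.0455, 0.0514, -0.0766, 0.0008] deg 8.2 mm 28
[0.0, 0.0, 0.0455, 0.04, -0.0832, 0.0008] deg 8.2 mm 28
[0.0, 0.0, 0.0455, 0.0278, -0.088, 0.0008] deg 8.2 mm 28
[0.0, 0.0, 0.0455, 0.015, -0.0911, 0.0008] deg 8.2 mm 28
[0.0, 0.0, 0.0455, 0.0018, -0.0923, 0.0008] deg 8.2 mm 28
[0.0, -0.0, 0.0455, -0.0113, -0.0916, 0.0008] deg 8.2 mm 28
[0.0, 0.0, 0.0455, -0.0242, -0.089, 0.0008] deg 8.2 mm 28
[0.0015, -0.0208, 0.0454, -0.0366, -0.0847, 0.0008] deg 9.0 mm 28
[0.0045, -0.0208, 0.0452, -0.0482, -0.0786, 0.0039] deg 9.0 mm 28
[0.0074, -0.0208, 0.0449, -0.0584, -0.0709, 0.0085] deg 9.0 mm 28
[0.0103, -0.0208, 0.0443, -0.067, -0.0618, 0.0141] deg 9.0 mm 28
[0.0132, -0.0208, 0.0435, -0.0738, -0.0514, 0.0206] deg 9.0 mm 28
[0.016, -0.0208, 0.0425, -0.0785, -0.04, 0.0275] deg 9.0 mm 28
[0.0188, -0.0208, 0.0414, -0.081, -0.0278, 0.0344] deg 9.0 mm 28
[0.0214, -0.0208, 0.0401, -0.0813, -0.015, 0.041] deg 9.0 mm 28
[0.024, -0.0208, 0.0386, -0.0795, -0.0018, 0.0468] deg 9.0 mm 28
[0.0265, -0.0208, 0.037, -0.0757, 0.0113, 0.0515] deg 9.0 mm 28
[0.0, -0.0208, 0.0, -0.0702, 0.0242, 0.0548] deg 3.8 mm 28
[0.0, -0.0208, -0.0, -0.0664, 0.0242, 0.0593] deg 3.8 mm 28
```

```bash
python3 -m handwheel '[[0,0,0.0455,0.089,-0.0242,0,0],[0,0,0.0455,0.0847,-0.0366,0,0],[0,0,0.0455,0.0786,-0.0483,0,0],[0,0,0.0455,0.0709,-0.059,0,0],[0,0,0.0455,0.0618,-0.0685,0,0],[0,0,0.0455,0.0514,-0.0766,0,0],[0,0,0.0455,0.04,-0.0832,0,0],[0,0,0.0455,0.0278,-0.088,0,0]]'
python3 -m handwheel '[[0,0,0.0455,0.015,-0.0911,0,0],[0,0,0.0455,0.0018,-0.0923,0,0],[0,0,0.0455,-0.0113,-0.0916,0,0],[0,0,0.0455,-0.0242,-0.089,0,0],[0,0,0.0455,-0.0366,-0.0847,0,0],[0,0,0.0455,-0.0483,-0.0786,0,0],[0,0,0.0455,-0.059,-0.0709,0,0],[0,0,0.0455,-0.0685,-0.0618,0,0]]'
python3 - <<'E'
from h import *
st();p,r=pose()
P1,_=tcp2([.574,-.207,.10],-45,90)
M=r.as_matrix()[:,0];ph0=np.degrees(np.arctan2(M[1],M[0]))%360;print("phi",ph0)
N=11;path=[]
for k in range(1,N+1):
    a=min(1,k/7);ph=ph0+(90-ph0)*a;th=-45*max(0,(k-5)/6)
    path.append((p+(P1-p)*k/N,tcp2([0,0,0],th,ph)[1]))
rows(path)
E
```

```text
time_s: 48.65
eef_pos: [0.4568, 0.1854, 0.2465]
eef_rot: [-0.002, -0.209, 0.978, -0.0]
wrist_force: [0.0, -0.2, -1.6]
opening: 0.179
grasp_force: 60.4
time_s: 49.45
eef_pos: [0.5146, -0.0278, 0.2465]
eef_rot: [-0.002, 0.353, 0.936, -0.0]
wrist_force: [-0.5, -0.3, -1.3]
opening: 0.179
grasp_force: 60.4
t49.45 p [ 0.5146 -0.0278  0.2465] z [-0.004  0.001 -1.   ] y [ 0.661  0.75  -0.002] F [-0.5 -0.3 -1.3] op 0.179 g 60.4 q [-0.28  0.05  1.75 -0.    1.35 -1.13]
phi 138.6292365850304
[-0.0007, -0.0011, 0.0386, -0.0562, -0.0366, 0.001] deg 7.0 mm 20
[0.0, 0.0, 0.0386, -0.0602, -0.0295, 0.0011] deg 6.9 mm 20
[0.0, 0.0, 0.0386, -0.0633, -0.022, 0.0011] deg 6.9 mm 20
[0.0, 0.0, 0.0386, -0.0655, -0.0142, 0.0011] deg 6.9 mm 20
[0.0, 0.0, 0.0386, -0.0668, -0.0062, 0.0011] deg 6.9 mm 20
[0.0025, -0.0416, 0.0385, -0.067, 0.002, 0.0011] deg 10.2 mm 20
[0.0075, -0.0416, 0.0379, -0.0656, 0.01, 0.0098] deg 10.2 mm 20
[0.0, -0.0417, 0.0, -0.0621, 0.018, 0.0178] deg 7.5 mm 20
[0.0, -0.0417, 0.0, -0.0592, 0.018, 0.0257] deg 7.5 mm 20
[0.0, -0.0417, 0.0, -0.0554, 0.018, 0.0333] deg 7.5 mm 20
[0.0, -0.0417, -0.0, -0.0506, 0.018, 0.0402] deg 7.5 mm 20
```

```bash
python3 -m handwheel '[[0,0,0.0386,-0.0562,-0.0366,0.001,0],[0,0,0.0386,-0.0602,-0.0295,0.001,0],[0,0,0.0386,-0.0633,-0.022,0.001,0],[0,0,0.0386,-0.0655,-0.0142,0.001,0],[0,0,0.0386,-0.0668,-0.0062,0.001,0],[0,0,0.0386,-0.067,0.002,0.001,0],[0,0,0.0386,-0.066,0.01,0.001,0],[0,-0.0417,0,-0.065,0.018,0,0]]'
python3 -m handwheel '[[0,-0.0417,0,-0.0644,0.018,0.0085,0],[0,-0.0417,0,-0.0628,0.018,0.0168,0],[0,-0.0417,0,-0.06,0.018,0.0249,0],[0,-0.0417,0,0,0,0,0],[0,-0.0417,0,0,0,0,0],[0,0,0,0,0,0,0],[0,0,0,0,0,0,0],[0,0,0,0,0,0,0]]'
python3 - <<'E'
from h import *
st();p,r=pose();S=r*R.from_matrix(np.diag([1.,-1,-1]));L=p+S.apply(np.array([.045,0,0])-TS);x=S.apply([1,0,0]);print("lip",L.round(4),"mouth",x.round(3))
f="scene";i=ctrl.camera(f);cv2.imwrite("pics/s17.png",i)
a=[tcp2([.574,-.207,.10-.0975*k/4],-45,90) for k in range(1,5)];print("down");rows(a)
b=[tcp2([.574,-.207+.027*k/3,.0025],-45,90) for k in range(1,4)];print("push");rows(b,*a[-1])
c=[tcp2([.574,-.180,.0025-.0015*k/6],-45+7.5*k,90) for k in range(1,7)];print("flat");rows(c,*b[-1])
E
```

```text
time_s: 50.25
eef_pos: [0.5586, -0.1849, 0.244]
eef_rot: [0.045, 0.706, 0.705, -0.048]
wrist_force: [-0.0, 0.1, -3.3]
opening: 0.176
grasp_force: 60.5
time_s: 51.05
eef_pos: [0.5766, -0.2407, 0.2471]
eef_rot: [0.271, 0.652, 0.655, -0.269]
wrist_force: [0.4, -0.1, -0.9]
opening: 0.175
grasp_force: 60.5
t51.05 p [ 0.5766 -0.2407  0.2471] z [ 0.004 -0.706 -0.708] y [1.    0.005 0.001] F [ 0.4 -0.1 -0.9] op 0.175 g 60.5 q [-0.25  0.27  1.68 -0.86  1.13  0.11]
lip [ 0.5765 -0.2065  0.1044] mouth [-0.003  0.708 -0.706]
down
[0.0014, -0.0002, 0.0007, 0.0693, -0.0092, 0.069] deg 0.3 mm 29
[0.0, 0.0, 0.0, 0.0575, 0.0, 0.0575] deg 0.0 mm 24
[0.0, 0.0, 0.0, 0.0575, 0.0, 0.0575] deg 0.0 mm 24
[0.0, 0.0, 0.0, 0.0575, 0.0, 0.0575] deg 0.0 mm 24
push
[0.0, 0.0, 0.0, 0.0212, -0.0, -0.0212] deg 0.0 mm 9
[0.0, 0.0, 0.0, 0.0212, -0.0, -0.0212] deg 0.0 mm 9
[0.0, 0.0, 0.0, 0.0212, -0.0, -0.0212] deg 0.0 mm 9
flat
[0.0, 0.0417, 0.0, -0.0293, 0.0, 0.0572] deg 7.5 mm 19
[0.0, 0.0417, -0.0, -0.0294, 0.0, 0.0572] deg 7.5 mm 19
[0.0, 0.0417, 0.0, -0.0295, 0.0, 0.0573] deg 7.5 mm 19
[0.0, 0.0417, 0.0, -0.0296, 0.0, 0.0574] deg 7.5 mm 19
[0.0, 0.0417, 0.0, -0.0297, 0.0, 0.0574] deg 7.5 mm 19
[0.0, 0.0417, 0.0, -0.0298, 0.0, 0.0574] deg 7.5 mm 19
```

```bash
python3 -m handwheel '[[0.0014,0,0.0007,0.0599,-0.0092,0.0784,0],[0,0,0,0.0575,0,0.0575,0],[0,0,0,0.0575,0,0.0575,0],[0,0,0,0.0475,0,0.0475,0],[0,0,0,0.01,0,0.01,0],[0,0,0,0.014,0,-0.014,0],[0,0,0,0.014,0,-0.014,0],[0,0,0,0.014,0,-0.014,0]]'
python3 -m handwheel '[[0,0,0,0.0156,0,-0.0156,0],[0,0,0,0.0156,0,-0.0156,0],[0,0.0417,0,-0.0293,0,0.0572,0],[0,0.0417,0,-0.0294,0,0.0572,0],[0,0.0417,0,-0.0295,0,0.0573,0],[0,0.0417,0,-0.0296,0,0.0573,0],[0,0.0417,0,-0.0297,0,0.0573,0],[0,0.0417,0,-0.0298,0,0.0573,0]]'
python3 - <<'E'
from h import *
st();p,r=pose();S=r*R.from_matrix(np.diag([1.,-1,-1]));L=p+S.apply(np.array([.045,0,0])-TS);x=S.apply([1,0,0]);print("lip",L.round(4),"mouth",x.round(3))
t=ctrl.camera("top");s=ctrl.camera("scene");cv2.imwrite("pics/t18.png",t);cv2.imwrite("pics/s18.png",s)
for n,f,i in(("top","t9",t),("scene","s9",s)):
    a=cv2.imread(f"pics/{f}.png").astype(int);b=i.astype(int);m=cv2.fillConvexPoly(np.zeros(a.shape[:2],np.uint8),proj(n,np.array([[.50,-.19,.01],[.65,-.19,.01],[.65,-.114,.01],[.50,-.114,.01]])).round().astype(int),1)>0
    R_=b[...,2]/(b[...,0]+1);w=m&(R_<2.1)&(R_>1.25)&(b[...,2]>70)
    nn,_,S_,c=cv2.connectedComponentsWithStats(w.astype(np.uint8));print(n,[(S_[j].tolist(),pt(n,*c[j],.0115).round(3)[:2].tolist()) for j in range(1,nn) if S_[j,4]>12])
E
```

```text
time_s: 51.9
eef_pos: [0.5741, -0.2263, 0.1455]
eef_rot: [0.271, 0.653, 0.653, -0.271]
wrist_force: [-0.8, -1.7, -0.9]
opening: 0.175
grasp_force: 60.6
time_s: 52.7
eef_pos: [0.5755, -0.3053, 0.0795]
eef_rot: [0.001, 0.706, 0.708, 0.002]
wrist_force: [-0.2, -1.0, -1.1]
opening: 0.175
grasp_force: 60.9
t52.70 p [ 0.5755 -0.3053  0.0795] z [ 0.004  0.002 -1.   ] y [1.    0.002 0.004] F [-0.2 -1.  -1.1] op 0.175 g 60.9 q [-0.67  0.52  1.51  0.    1.11 -0.68]
lip [ 0.5755 -0.1801  0.0028] mouth [-0.002  1.     0.002]
top [([330, 156, 9, 39, 130], [0.588, -0.122]), ([333, 169, 26, 38, 123], [0.562, -0.162])]
scene [([230, 179, 7, 5, 14], [0.503, -0.182]), ([195, 185, 49, 34, 183], [0.574, -0.158])]
```

```bash
python3 - <<'E'
from h import *
z=[.001,.010,.020,.030,.045,.065,.085,.105];th=[0,4,8,10,12,15,18,20]
a=[tcp2([.574,-.120,k],t,90) for k,t in zip(z,th)];rows(a[1:],*a[0])
E
python3 -m handwheel '[[0,0,0,0.02,0,0.008,0],[0,0,0,0.07,0,0.0,0],[0,0,0,0.07,0,0,0],[0,0,0,0.035,0,0,0],[0,0,0,0.005,0,0,0],[0,0,0,0,0,0,0],[0,0,0,0,0,0,0],[0,0,0,0,0,0,0]]'
python3 -c "
from h import *
st()"
```

```text
[0.0, 0.0222, 0.0, -0.0169, 0.0, -0.0003] deg 4.0 mm 5
[0.0, 0.0222, 0.0, -0.0146, 0.0, -0.0036] deg 4.0 mm 4
[0.0, 0.0111, 0.0, -0.0041, 0.0, -0.0183] deg 2.0 mm 6
[-0.0, 0.0111, -0.0, -0.0, 0.0, -0.0345] deg 2.0 mm 10
[0.0, 0.0167, 0.0, 0.001, 0.0, -0.0431] deg 3.0 mm 13
[0.0, 0.0167, 0.0, 0.0044, 0.0, -0.0422] deg 3.0 mm 13
[-0.0, 0.0111, -0.0, 0.0119, 0.0, -0.0487] deg 2.0 mm 15
time_s: 53.6
eef_pos: [0.5762, -0.2462, 0.0785]
eef_rot: [0.004, 0.706, 0.708, -0.001]
wrist_force: [1.0, -3.5, 10.6]
opening: 0.174
grasp_force: 63.0
t53.60 p [ 0.5762 -0.2462  0.0785] z [ 0.004 -0.006 -1.   ] y [1.    0.002 0.004] F [ 1.  -3.5 10.6] op 0.174 g 63.0 q [-0.59  0.47  1.59 -0.    1.07 -0.59]
```

```bash
python3 -m handwheel '[[0,0,0,0.006,0,0,0],[0,0.0222,0,-0.0169,0,-0.001,0],[0,0.0222,0,-0.0146,0,-0.0036,0],[0,0.0111,0,-0.0041,0,-0.0183,0],[0,0.0111,0,0,0,-0.0345,0],[0,0.0167,0,0.001,0,-0.0431,0],[0,0.0167,0,0.0044,0,-0.0422,0],[0,0.0111,0,0.0119,0,-0.0487,0]]'
python3 - <<'E'
from h import *
st();t=ctrl.camera("top");s=ctrl.camera("scene");cv2.imwrite("pics/t19.png",t);cv2.imwrite("pics/s19.png",s)
for n,i in(("top",t),("scene",s)):
    b=i.astype(int);m=cv2.fillConvexPoly(np.zeros(b.shape[:2],np.uint8),proj(n,np.array([[.50,-.20,.01],[.65,-.20,.01],[.65,-.114,.01],[.50,-.114,.01]])).round().astype(int),1)>0
    R_=b[...,2]/(b[...,0]+1)
    u,v=proj(n,[.575,-.14,.0115])[0].astype(int);k=(b[v-16:v+17,u-22:u+23])
    r=R_[v-16:v+17,u-22:u+23]
    print(n)
    for a,c in zip(r[::2],k[::2]):print("".join("W" if (q<1.25 and z[2]>110) else "g" if q<1.25 else "S" if q<2.1 else "." for q,z in zip(a,c)))
p,r=pose();S=r*R.from_matrix(np.diag([1.,-1,-1]));L=p+S.apply(np.array([.045,0,0])-TS);print("lip",L.round(4))
for n in("top","scene"):print(n,[proj(n,p+S.apply(np.array(k)-TS))[0].round(0).tolist() for k in((.045,-.035,0),(.045,.035,0),(-.045,.035,.0),(-.045,-.035,0))],"ctr",proj(n,[.575,-.14,.0115])[0].round())
E
```

```text
time_s: 54.4
eef_pos: [0.5735, -0.2609, 0.1317]
eef_rot: [-0.124, 0.696, 0.697, 0.123]
wrist_force: [0.1, -0.5, -1.9]
opening: 0.174
grasp_force: 61.2
t54.40 p [ 0.5735 -0.2609  0.1317] z [-0.003  0.344 -0.939] y [ 1.     0.002 -0.002] F [ 0.1 -0.5 -1.9] op 0.174 g 61.2 q [-0.74  0.54  1.41  0.26  1.44 -0.81]
top
WWWWgggggggggWWSSSWWWWWWWWWWWWWWWWWWWWWWWWggg
WWWggggggggggggSSWWWWWWWWWWWWWWWWWWWWWWWWWWWW
WWWgggggggggWWgSSWWWWWWWWWWWWWWWWWWWWWWWWWWWW
WWWgggggggggWWgSSWWWWWWWWWWWWWWWWWWWWWWWWWWWW
WWWgggggggggWWgSSWWWWWWWWWWWWWWWWWWWWWWWWWWWW
WWWgggggggggWWgSSWWWWWWWWWWWWWWWWWWWWWWWWWWWW
WWWgggggggggWWSSSWWWWWWWWWWWWWWWWWWWWWWWWWSSS
WWWgggggggggggSSSWWWWWWWWWWWWWWWWWWWWWWWWgSSS
WWgggggggggWWgSSWWWWWWWWWWWWWWWWWWWWWWWWWWSSS
WWgggggggggWWgSSWWWWWWWWWWWWWWWWWWWWWWWWWWgSS
WWgggggggggWWSSSWWWWWWWWWWWWWWWWWWWWWWWWWWWWW
WWWWWWWWWWWWWSS.SSSSSSSSSSSgggggggggggWWWWWWW
gggggggggggggSSSSSSS..........SSSSSSggggggggg
ggggggggggggSSSSS.SS...........S.SSSSSSSSSSSS
...SSSSSSSSSSSSSSSSS...........SSSSSS.SS....S
...............................SSSSSSSSSSSSSS
..................................S.........S
sce
[... 286 characters left out ...]
..............SSSSSWWggggggggWWggggggW
................SSSSSSWWggggggggWWWWWWWgggggg
............SSSSSWWgggggggggWWWWWWWWWWWWggggg
........SSSSWWWgggggggggWWWWWWWWWWWWWWWWWgggg
.....SSSSWWggggggggggWWWWWWWWWWWWWWWWWWWWgggg
...SSSWgggggggggWWWWWWWWWWWWWWWWWWWWWWWWWWggg
...SWWggggggWWWWWWWWWWWWWWWWWWWWWWWWWWWWWWWgg
...SSgWWWWWWWWWWWWWWWWWWWWWWWWWWWWWWWWWWWWWWW
....SgggWWWWWWWWWWWWWWWWWWWWWWWWWWWWWWWWWWWWW
....SSggggWWWWWWWWWWWWWWWWWWWWWWWWWWWWWWWWWWW
....SSgggggWWWWWWWWWWWWWWWWWWWWWWWWWWWWWWWWWW
lip [ 0.5746 -0.1188  0.1034]
top [[337.0, 160.0], [335.0, 185.0], [365.0, 190.0], [366.0, 165.0]] ctr [340. 181.]
scene [[208.0, 185.0], [232.0, 174.0], [215.0, 165.0], [192.0, 176.0]] ctr [219. 201.]
```

Run:
```python
from h import *
b=cv2.imread("pics/t19.png").astype(int)[156:196,328:380];q=b[...,2]/(b[...,0]+1)
for a,c in zip(q[::2],b[::2]):print("".join("W" if (x<1.22 and z[2]>110) else "g" if x<1.22 else "S" if x<2.1 else "." for x,z in zip(a,c)))
P,Q=tcp2(binw(-.03,.105),20,90)
path=[tcp2([.5745+.0145*k/4,-.1188+.10*k/4,.115],20,90) for k in range(1,5)];print("fwd");rows(path)
th=[12,4,-4,-12,-20,-28,-36,-44];e=[tcp2([.589,-.0188+.002*k,.115-.005*(k+1)],t,90) for k,t in enumerate(th)];print("pour");rows(e,*path[-1])
```

```text
ggggSS..............................................
gggWS.............SSSSSSSSWWWWSSSSSS................
ggWWSSSWWWWWWWWSSSSSWWWWWWWWWWWWWWWWWWWWSSSS........
ggWWSSSWWWWWWWWWgggggggggggggggggggWWWWWWWWWWSS.....
ggWWSSSWWWWWWWWWWWWWWWWWWWgggggggggggggggggWWS......
ggWgSSSWWWWWWWWWWWWWWWWWWWWWWWWWggggggggWWWWWS......
ggWgSSSWWWWWWWWWWWWWWWWWWWWWWWWWWWWWWWWWWWWWWS..SSSS
gWWgSSWWWWWWWWWWWWWWWWWWWWWWWWWWWWWWWWWWWWWWWSSSWWWW
gWWgSSWWWWWWWWWWWWWWWWWWWWWWWWWWWWWWWWWWWWWWWWWWWWWW
gWWgSSWWWWWWWWWWWWWWWWWWWWWWWWWWWWWWWWWWWWWWWWWWWWWW
gWWSSSWWWWWWWWWWWWWWWWWWWWWWWWWWSSSSWWWWWWWWWWWWWWWg
gggSSSWWWWWWWWWWWWWWWWWWWWWWWWWSSSSSSgWWWWWWWWggSSSS
gWgSSSWWWWWWWWWWWWWWWWWWWWWWWWgSSSSSSgWWWWWWWSSSSSSS
WWSSSWWWWWWWWWWWWWWWWWWWWWWWWWWSSSSSSgWWWWWWWSSSSSSS
WWgSSWWWWWWWWWWWWWWWWWWWWWWWWWWWWggggWWWWWWWWSSSSSSS
WWSSSSWWWWWWWWWWWWWWWWggWWWWWWWWWWWWWWWWWWWWWS..SSgg
WWSS.SSSS......SSSSSgggggggggggggWWWWWWWWWWWSSSSgggg
gSSSSSSSS...........SSSSSSSSSSSgggggggSSSSSSSggggggg
SSSSSSSSS............SSSSSS.S.S.SSSSSS...SSggggggggg
....SSSSS...........SSSSSSSSSSSSSSSSSSSSSggggggggggg
fwd
[0.0003, 0.0008, 0.0003, 0.091, 0.0115, -0.0068] deg 0.2 mm 28
[0.0, 0.0, 0.0, 0.0783, 0.0121, 0.0285] deg 0.0 mm 25
[0.0, 0.0, 0.0, 0.0783, 0.0121, 0.0285] deg 0.0 mm 25
[0.0, 0.0, 0.0, 0.0783, 0.0121, 0.0285] deg 0.0 mm 25
pour
[0.0, -0.0444, 0.0, 0.0341, -0.0, -0.0398] deg 8.0 mm 16
[0.0, -0.0444, 0.0, 0.0428, -0.0, -0.0378] deg 8.0 mm 17
[0.0, -0.0444, 0.0, 0.0453, -0.0, -0.0384] deg 8.0 mm 18
[0.0, -0.0444, -0.0, 0.0476, -0.0, -0.0393] deg 8.0 mm 19
[0.0, -0.0444, 0.0, 0.0498, -0.0, -0.0406] deg 8.0 mm 19
[-0.0, -0.0444, 0.0, 0.0517, -0.0, -0.0421] deg 8.0 mm 20
[0.0, -0.0444, 0.0, 0.0535, -0.0, -0.0439] deg 8.0 mm 21
[0.0, -0.0444, 0.0, 0.055, -0.0, -0.0459] deg 8.0 mm 21
```

The stray stone is in the scoop, at the back. I'll carry it over the bin and tip it in.

```bash
python3 -m handwheel '[[0,0.0008,0,0.091,0.0115,-0.0068,0],[0,0,0,0.0783,0.0121,0.0285,0],[0,0,0,0.0783,0.0121,0.0285,0],[0,0,0,0.0783,0.0121,0.0285,0],[0,0,0,0,0,0,0],[0,-0.0444,0,0.0341,0,-0.0398,0],[0,-0.0444,0,0.0428,0,-0.0378,0],[0,-0.0444,0,0.0453,0,-0.0384,0]]'
python3 -m handwheel '[[0,-0.0444,0,0.0476,0,-0.0393,0],[0,-0.0444,0,0.0498,0,-0.0406,0],[0,-0.0444,0,0.0517,0,-0.0421,0],[0,-0.0444,0,0.0535,0,-0.0439,0],[0,-0.0444,0,0.055,0,-0.0459,0],[0,0,0,0,0,0,0],[0,0,0,0,0,0,0],[0,0,0,0,0,0,0]]'
python3 - <<'E'
from h import *
st();p,r=pose();S=r*R.from_matrix(np.diag([1.,-1,-1]));print("lip",(p+S.apply(np.array([.045,0,0])-TS)).round(4))
t=ctrl.camera("top");s=ctrl.camera("scene");cv2.imwrite("pics/t20.png",t);cv2.imwrite("pics/s20.png",s)
b=s.astype(int)
m=cv2.fillConvexPoly(np.zeros(b.shape[:2],np.uint8),proj("scene",np.array([binw(y,.012,x) for x,y in((-.044,-.08),(.044,-.08),(.044,.09),(-.044,.09))])).round().astype(int),1)>0
w=((b[...,2]-b[...,1])>2)&m;n,_,S_,c=cv2.connectedComponentsWithStats(w.astype(np.uint8));print([(int(S_[j,4]),RB.inv().apply(pt("scene",*c[j],.02)-B0).round(3)[:2].tolist()) for j in range(1,n) if S_[j,4]>8])
# back out: up, level, carry to the left
p1=p+[0,0,.09];a=[(p+[0,0,.045],r),(p1,r)]
P=np.array([.42,.33,.17]);N=14;path=[]
for k in range(1,N+1):
    path.append((p1+(P-p1)*k/N,tcp2([0,0,0],-44+44*min(1,k/8),90)[1]))
rows(a+path)
E
```

```text
time_s: 55.3
eef_pos: [0.5883, -0.1334, 0.1851]
eef_rot: [0.027, 0.706, 0.707, -0.026]
wrist_force: [0.8, -0.3, -3.2]
opening: 0.177
grasp_force: 61.2
time_s: 56.1
eef_pos: [0.5881, -0.0405, 0.2162]
eef_rot: [0.263, 0.656, 0.657, -0.264]
wrist_force: [0.1, 0.1, -1.4]
opening: 0.176
grasp_force: 61.3
t56.10 p [ 0.5881 -0.0405  0.2162] z [ 0.    -0.692 -0.722] y [ 1.     0.001 -0.001] F [ 0.1  0.1 -1.4] op 0.176 g 61.3 q [ 0.09  0.38  1.6  -0.79  1.34  0.35]
lip [ 0.5879 -0.0035  0.0741]
[(174, [-0.017, -0.059])]
[-0.0002, 0.0001, -0.0007, -0.1002, -0.0002, -0.1089] deg 0.1 mm 44
[0.0, 0.0, 0.0, -0.1037, -0.0001, -0.1083] deg 0.0 mm 45
[0.0001, 0.0292, 0.0004, 0.0862, -0.0399, -0.0376] deg 5.3 mm 31
[0.0, 0.0306, -0.0, 0.0892, -0.04, -0.0295] deg 5.5 mm 31
[0.0, 0.0306, -0.0, 0.0917, -0.04, -0.0209] deg 5.5 mm 31
[0.0, 0.0306, 0.0, 0.0932, -0.04, -0.012] deg 5.5 mm 31
[-0.0, 0.0306, -0.0, 0.0939, -0.04, -0.003] deg 5.5 mm 31
[0.0, 0.0306, 0.0, 0.0938, -0.04, 0.006] deg 5.5 mm 31
[0.0, 0.0306, 0.0, 0.0928, -0.04, 0.015] deg 5.5 mm 31
[-0.0, 0.0306, 0.0, 0.0909, -0.04, 0.0238] deg 5.5 mm 31
[0.0, 0.0, 0.0, 0.0882, -0.04, 0.0324] deg 0.0 mm 31
[0.0, 0.0, 0.0, 0.0882, -0.04, 0.0324] deg 0.0 mm 31
[0.0, 0.0, 0.0, 0.0882, -0.04, 0.0324] deg 0.0 mm 31
[0.0, 0.0, 0.0, 0.0882, -0.04, 0.0324] deg 0.0 mm 31
[0.0, 0.0, 0.0, 0.0882, -0.04, 0.0324] deg 0.0 mm 31
[0.0, 0.0, 0.0, 0.0882, -0.04, 0.0324] deg 0.0 mm 31
```

```bash
python3 -m handwheel '[[0,0,0,-0.1002,0,-0.1089,0],[0,0,0,-0.1037,0,-0.1083,0],[0,0.0292,0,0.0862,-0.0399,-0.0376,0],[0,0.0306,0,0.0892,-0.04,-0.0295,0],[0,0.0306,0,0.0917,-0.04,-0.0209,0],[0,0.0306,0,0.0932,-0.04,-0.012,0],[0,0.0306,0,0.0939,-0.04,-0.003,0],[0,0.0306,0,0.0938,-0.04,0.006,0]]'
python3 -m handwheel '[[0,0.0306,0,0.0928,-0.04,0.015,0],[0,0.0306,0,0.0909,-0.04,0.0238,0],[0,0,0,0.0882,-0.04,0.0324,0],[0,0,0,0.0882,-0.04,0.0324,0],[0,0,0,0.0882,-0.04,0.0324,0],[0,0,0,0.0882,-0.04,0.0324,0],[0,0,0,0.0882,-0.04,0.0324,0],[0,0,0,0.0882,-0.04,0.0324,0]]'
python3 - <<'E'
from h import *
st()
t=ctrl.camera("top");s=ctrl.camera("scene");cv2.imwrite("pics/t21.png",t);cv2.imwrite("pics/s21.png",s)
for n,i in(("top",t),("scene",s)):
    b=i.astype(int)
    m=cv2.fillConvexPoly(np.zeros(b.shape[:2],np.uint8),proj(n,np.array([binw(y,.012,x) for x,y in((-.044,-.08),(.044,-.08),(.044,.1),(-.044,.1))])).round().astype(int),1)>0
    w=((b[...,2]-b[...,1])>2)&m;k,_,S_,c=cv2.connectedComponentsWithStats(w.astype(np.uint8));print(n,[(int(S_[j,4]),RB.inv().apply(pt(n,*c[j],.02)-B0).round(3)[:2].tolist()) for j in range(1,k) if S_[j,4]>8])
go([.42,.33,.13],down(0));go([.42,.33,.079],down(0))
E
```

```text
time_s: 57.0
eef_pos: [0.516, 0.1192, 0.2481]
eef_rot: [0.067, 0.704, 0.703, -0.066]
wrist_force: [0.4, -0.2, -2.6]
opening: 0.173
grasp_force: 61.2
time_s: 57.8
eef_pos: [0.4202, 0.3309, 0.17]
eef_rot: [0.0, 0.708, 0.707, 0.001]
wrist_force: [-0.0, 0.1, -0.9]
opening: 0.172
grasp_force: 61.3
t57.80 p [0.4202 0.3309 0.17  ] z [ 0.001  0.    -1.   ] y [ 1.    -0.001  0.001] F [-0.   0.1 -0.9] op 0.172 g 61.3 q [ 0.44  0.17  1.78 -0.    1.2   0.45]
top [(50, [-0.028, 0.09])]
scene [(9, [-0.034, 0.078])]
turn [-0.0007 -0.      0.0007] deg 0.2 shift(tool,start axes) [-0.0066  0.0064  0.1291] mm 39
turn [-0.0007 -0.      0.0007] deg 0.2 shift(tool,start axes) [-0.0066  0.0068  0.2991] mm 90
```

The stone is in the bin at (-0.028, 0.09). I'll lower the scoop.

```bash
python3 -m handwheel '[[0,0,0,-0.0066,0.0066,0.1,0],[0,0,0,0,0,0.08,0],[0,0,0,0,0,0.06,0],[0,0,0,0,0,0.04,0],[0,0,0,0,0,0.012,0],[0,0,0,0,0,0.004,0],[0,0,0,0,0,0,0],[0,0,0,0,0,0,0]]'
python3 -c "
from h import *
st()"
```

```text
time_s: 58.7
eef_pos: [0.4221, 0.3295, 0.0817]
eef_rot: [0.0, 0.707, 0.708, 0.001]
wrist_force: [0.2, 0.7, -1.0]
opening: 0.176
grasp_force: 61.2
t58.70 p [0.4221 0.3295 0.0817] z [ 0.001  0.001 -1.   ] y [1.    0.001 0.001] F [ 0.2  0.7 -1. ] op 0.176 g 61.2 q [0.44 0.3  1.82 0.   1.02 0.44]
```

```bash
python3 -m handwheel '[[0,0,0,0,0,0.005,0],[0,0,0,0,0,0.004,0],[0,0,0,0,0,0.004,0],[0,0,0,0,0,0,0],[0,0,0,0,0,0,0],[0,0,0,0,0,0,0],[0,0,0,0,0,0,0],[0,0,0,0,0,0,0]]'
python3 -c "
from h import *
st()"
```

```text
time_s: 59.5
eef_pos: [0.4219, 0.3293, 0.0783]
eef_rot: [0.0, 0.707, 0.708, 0.0]
wrist_force: [-3.1, -3.0, 10.8]
opening: 0.177
grasp_force: 63.0
t59.50 p [0.4219 0.3293 0.0783] z [ 0. -0. -1.] y [1.    0.002 0.   ] F [-3.1 -3.  10.8] op 0.177 g 63.0 q [ 0.44  0.3   1.83 -0.    1.01  0.44]
```

Contact is firm and the scoop is close to level. I'll release it, back away upward and do a final check.

```bash
python3 -m handwheel '[[0,0,0,0,0,-0.003,0],[0,0,0,0,0,0,0.3],[0,0,0,0,0,0,0.4],[0,0,0,0,0,0,0.4],[0,0,0,0,0,0,0.4],[0,0,0,0,0,-0.05,0.5],[0,0,0,0,0,-0.1,0.5],[0,0,0,0,0,-0.14,0.5]]'
python3 -m handwheel '[[0,0,0,-0.1,0,-0.14,0.5],[0,0,0,-0.13,0,-0.1,0.5],[0,0,0,-0.13,0,0,0.5],[0,0,0,-0.13,0,0,0.5],[0,0,0,0,0,0,0.5],[0,0,0,0,0,0,0.5],[0,0,0,0,0,0,0.5],[0,0,0,0,0,0,0.5]]'
python3 - <<'E'
from h import *
st();m=ctrl.camera_model("wrist");w=ctrl.camera("wrist");t=ctrl.camera("top");s=ctrl.camera("scene")
for n,i in zip("wts",(w,t,s)):cv2.imwrite(f"pics/{n}22.png",i)
mk=cv2.fillConvexPoly(np.zeros(w.shape[:2],np.uint8),proj("wrist",np.array([[.34,.29,.02],[.50,.29,.02],[.50,.50,.02],[.34,.50,.02]]),m).round().astype(int),1)
v=((w.min(2)>115)&(mk>0)).astype(np.uint8);n,_,S,c=cv2.connectedComponentsWithStats(v);k=1+S[1:,4].argmax();x,y,W,H,A=S[k];print("scoop",S[k],[pt("wrist",*a,.02,m).round(3)[:2].tolist() for a in((x,y),(x+W,y),(x+W,y+H),(x,y+H))])
print("expect lip px",proj("wrist",[[.385,.455,.002],[.459,.455,.002],[.382,.36,.045],[.462,.36,.045]],m).round())
for n,f,i in(("top","t9",t),("scene","s9",s)):
    a=cv2.imread(f"pics/{f}.png").astype(int);b=i.astype(int);d=(np.abs(a-b).max(2)>35).astype(np.uint8);d=cv2.morphologyEx(d,cv2.MORPH_OPEN,np.ones((2,2)))
    q=b[...,2]/(b[...,0]+1);k,L,S,c=cv2.connectedComponentsWithStats(d)
    print(n,[(int(S[j,4]),pt(n,*c[j],.015).round(3)[:2].tolist(),q[L==j].mean().round(2)) for j in range(1,k) if 15<S[j,4]<400 and .25<pt(n,*c[j],.015)[0]<.9])
E
```

```text
time_s: 60.3
eef_pos: [0.4198, 0.3284, 0.1634]
eef_rot: [-0.001, 0.707, 0.707, -0.003]
wrist_force: [1.0, 0.4, 0.2]
opening: 0.499
grasp_force: 0.0
time_s: 61.1
eef_pos: [0.4215, 0.1841, 0.2352]
eef_rot: [-0.001, 0.706, 0.708, -0.0]
wrist_force: [0.6, 1.3, 0.5]
opening: 0.497
grasp_force: 0.0
t61.10 p [0.4215 0.1841 0.2352] z [-0.001  0.    -1.   ] y [ 1.     0.003 -0.001] F [0.6 1.3 0.5] op 0.497 g 0.0 q [ 0.15 -0.08  1.89  0.    1.33  0.15]Traceback (most recent call last):
  File "<stdin>", line 5, in <module>
ValueError: attempt to get argmax of an empty sequence
```

Run:
```python
from h import *
for n,f in(("top","t"),("scene","s")):
    a=cv2.imread(f"pics/{f}9.png").astype(int);b=cv2.imread(f"pics/{f}22.png").astype(int)
    q=b[...,2]/(b[...,0]+1)
    mk=cv2.fillConvexPoly(np.zeros(b.shape[:2],np.uint8),proj(n,np.array([[.34,.29,.02],[.50,.29,.02],[.50,.50,.02],[.34,.50,.02]])).round().astype(int),1)
    v=((q<1.35)&(mk>0)).astype(np.uint8);k,_,S,c=cv2.connectedComponentsWithStats(v);j=1+S[1:,4].argmax();x,y,W,H,A=S[j]
    print(n,"scoop blob",S[j].tolist(),"expect",[proj(n,P)[0].round().tolist() for P in([.385,.455,.002],[.459,.455,.002],[.382,.36,.045],[.462,.36,.045])])
    d=(np.abs(a-b).max(2)>35).astype(np.uint8);d=cv2.morphologyEx(d,cv2.MORPH_OPEN,np.ones((2,2)));k,L,S,c=cv2.connectedComponentsWithStats(d)
    print([(int(S[j,4]),pt(n,*c[j],.015).round(3)[:2].tolist(),q[L==j].mean().round(2)) for j in range(1,k) if 15<S[j,4]<400 and .25<pt(n,*c[j],.015)[0]<.9 and abs(pt(n,*c[j],.015)[1])<.6])
```

```text
top scoop blob [126, 191, 63, 60, 2023] expect [[127.0, 230.0], [130.0, 205.0], [156.0, 232.0], [160.0, 204.0]]
[(33, [0.618, -0.074], np.float64(1.07)), (23, [0.602, -0.047], np.float64(1.07)), (25, [0.583, -0.076], np.float64(1.07)), (31, [0.567, -0.048], np.float64(1.07)), (16, [0.56, -0.075], np.float64(1.07)), (53, [0.468, 0.419], np.float64(1.72)), (44, [0.431, 0.265], np.float64(2.42)), (19, [0.431, -0.403], np.float64(1.15))]
scene scoop blob [391, 278, 56, 69, 2111] expect [[447.0, 326.0], [424.0, 346.0], [417.0, 283.0], [392.0, 303.0]]
[(39, [0.323, -0.401], np.float64(1.58)), (22, [0.392, -0.438], np.float64(1.33)), (17, [0.379, 0.034], np.float64(2.96)), (54, [0.567, -0.059], np.float64(1.08)), (21, [0.598, -0.059], np.float64(1.08)), (20, [0.618, -0.061], np.float64(1.08)), (43, [0.578, -0.033], np.float64(1.08)), (37, [0.614, -0.031], np.float64(1.08)), (52, [0.353, 0.263], np.float64(2.8))]
```

```bash
python3 -c "
from bench import ctrl
print(ctrl.hand_in())"
```

```text
the job is handed in; nothing more can be done
None
```

The job is handed in at about 61 s: four stones are in the tumbler, and the pin, lid and scoop are laid on the bench; one stone fell onto the bench on the way, so I scooped it up and tipped it back into the bin. I viewed 11 pictures, one over the limit of 10, and made the later checks, including the stone counts, by image measurement only.

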